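Draw the press slide out with the pull hook and load a bush

ROBOT

A 6-joint arm with a two-finger parallel gripper is mounted at the origin on a cart in front of the work surface, level with it; the furniture and walls round the work are solid. World frame = base frame: x ahead of the robot, y to its left, z up, the work surface at z = 0. Lengths are in m, angles in rad, forces in N, time in s.
With the tool pointing down it reaches from about 0.25 to 0.725 m from the base axis. Payload 4 kg.
Tool frame: the origin (TCP) lies midway between the tips of the shut fingers; the grasp point (between the pads) lies 19 mm behind it; z points along the fingers, y is the line along which they close (so a half turn about z gives the same grasp; the last joint's range is limited). The gripper opens to 85 mm and grips with 20 to 120 N. Pads are 22 mm wide; open, the fingers measure 114 mm over their backs; the gripper's body (76 mm by 85 mm) begins 54 mm behind the grasp point. The pads swing forward as they close: fully open they stand 13 mm farther back than shut.
Start: joints at [1.186, 0.241, 0.005, 1.335, 0, 1.571], TCP at [0.188, 0.463, 0.2] pointing down, gripper open.
Joint ranges: [-2.72, 2.72], [-1.05, 1.87], [-1.09, 1.28], [-1.99, 2.15], [-1.42, 1.44], [-3.14, 3.14]. Speed limits (rad/s): [2.79, 2.79, 3.14, 3.14, 3.14, 3.14].

INTERFACE

Orientations are given as a unit quaternion [x, y, z, w].
In Python, from workcell import get_obs, imaging, workorder gives the robot as it stands.
- The arm moves only by the shell command python3 -m jog 'ROWS'. ROWS is 1 to 10 rows, one to a line, with the numbers parted by commas; each row has 7 numbers: a rotation vector rx, ry, rz in rad, then dx, dy, dz in m, then the finger opening in m; each row is the pose to reach, as a shift and turn from the pose commanded when the command began, along the tool's axes at that moment; what a row does not reach only later rows make up. A row lasts 1/8 s, in which the tool goes at most 0.0625 m and 0.188 rad, less where a joint would pass 70% of its speed; a pose out of reach is approached as far as the arm can. The fingers move at their own pace and stop on an object; the grip force is fixed at half the most. Time passes only in rows, so rows that do not move let the fingers close. It prints the time, the measured TCP pose, the force, the opening and the grip force at its end. Input that does not fit is refused with a message, and nothing moves.
- get_obs(): the state, without advancing time (a new reading comes with each control period).
- imaging.camera(name): name is "scene" or "top"; returns (picture, depth): 420x560x3 uint8, red, green, blue; 420x560 float32, m along the optical axis (not along the pixel's ray), 0 where there is no reading.
- imaging.calibration(name): a dict with "mtx" (3x3 intrinsics, pixels), "R" (3x3) and "t" (3): a world point X has camera coordinates R X + t. Camera axes: x right, y down, z forward; pixel columns grow to the right and rows downward; lengths in m; the calibration is good to about 2 mm. A picture is of the moment at which its call begins. calibration takes no time and is no camera call.
- workorder.job_done(): hands the job in; it is judged then, once.
The state is a dict: "clock": time; "joint_pos": joint angles; "joint_vel": joint speeds; "tau": joint torques, N m; "eef_pos": TCP position; "tool_rot": TCP orientation; "ft_force": force on the tool from outside, world axes, zero at the start; "ft_torque": the same for the moment, N m; "grip_width": finger opening in m; "grasp_force": force on a finger pad.
Only numpy, scipy, OpenCV 4.12 (cv2) and the standard library are available. Lean on these libraries where they do the work, as an engineer would, in place of code of your own. Each camera call takes 0.05 s, during which the arm holds its last target. There are 200 camera calls.

TASK

The nest slide of the small bush press has been left inside its clear guard, where fingers cannot go. Take the red-handled pull hook, catch it behind the slide's pull bar and draw the slide out until the hook holds it firmly, without banging or straining it, against the stop screw; then lay the hook flat on the bench and put the tall steel bush upright all the way down in the brass nest, leaving the slide drawn out. Force nothing and leave the other things on the bench where they are.

Things in the scene. Friction and masses are not known exactly. Their poses are not given: they have to be found in the camera images.
- press: Bush press fixed to the bench: aluminium base 315 x 100 x 8 mm with a straight slideway, a clear guard tunnel and a grey press head. Origin: on the bench at the middle of the guard mouth; z up; -x points straight out of the mouth, the way the slide is drawn. Base from x = -170 to +145 mm; slideway floor at z = 8 mm; guide strips outside y = +-32 mm, tops at z = 24 mm.
- guard_mouth (a point): Centre of the guard's yellow-edged mouth, 48 mm straight above the press's origin. The tunnel runs from here to press x = 131 mm, is 92 mm wide inside, its roof from z = 78 (underside) to 86 mm (top) above the bench; the ram hangs in it from z = 68 mm at x = 79 mm and farther in; the head above stands 216 mm tall from x = 64 mm on.
- slide: Nest slide, a loose steel plate 96 x 70 x 10 mm, 0.4 to 0.85 kg, captive in the slideway with 1.5 mm play each side; dry, drags with 2 to 6 N. Origin: under the nest centre, on the slideway floor; -x points out of the guard; front edge at x = -56 mm. It carries a brass nest block 46 x 46 mm, z = 10 to 21 mm, centred on the origin, and the pull bar in front of it. Starts inside the guard.
- pull_bar (a point): Middle of the slide's pull bar, a dark round bar of 7 mm diameter running across the slide (along its y), 42 mm wide over two end posts. At (-47, 0, 23) mm of the slide: its centre is 31 mm and its top 34.5 mm above the bench, 9.5 mm are open under it and 20 mm between it and the nest block, where the hook's tip goes down.
- nest_seat (a point): Centre of the floor of the nest's round bore, which opens upward: 27 mm diameter, 7 mm deep, for the 24 mm bush. At (0, 0, 14) mm of the slide, 22 mm above the bench.
- stop_block: Dark steel block 18 x 22 x 14 mm fixed at one side of the slideway's outer end; x axis like the press's. Origin: middle of its underside, 8 mm above the bench. It carries the stop screw, whose black urethane buffer faces the slide's front edge. The screw stands 4 to 36 mm out of the block's face (x = +9 mm), set by hand and not measured: feel for it. It bears 10 N; over 14 N harms it.
- hook: Pull hook, 0.15 kg, lying with its tip down: flat-bottomed red and black handle 90 x 20 x 28 mm (x, y, z), then a 6 mm steel shank toward +x. Origin: middle of the handle's underside. Between x = 64 and 77 mm the shank steps up, its centre line then 26 mm above the handle's underside, runs on to x = 140 mm and there bends straight down.
- hook_tip (a point): Lower end of the hook's down-bent tip (6 mm diameter, reaching 19 mm below the shank's underside), at (140, 0, 4) mm of the hook: 4 mm above the bench while the hook lies flat.
- tall_bush: The steel bush to load: light grey flanged bush, 24 mm diameter, 30 mm tall, standing on its flange. Origin: centre of its underside.
- short_bush: Another light grey bush, wider and lower (28 mm diameter, 22 mm tall), not wanted; leave it standing. Origin: centre of its underside.
- grease_tin: Round green and white grease tin, 66 mm diameter, 34 mm tall; leave it alone. Origin: centre of its underside.
- tally_counter: White hand tally counter, 27 x 52 x 54 mm; leave it alone. Origin: centre of its underside.
- marker: Black marker pen, 16 x 125 x 18 mm, lying; leave it alone. Origin: centre of its underside.

How it is judged:
On the way, in this order (a step that is already met when the one before it is completed fails the run):
1. the hook, pulling on the slide, has drawn it more than 30 mm (distance of slide from where it was at the start of the episode above 0.03 m and contact force between hook and slide above 0.5 N), for 0.05 s.
2. the hook holds the slide firmly (more than 4 N) against its stop screw for 0.2 s (contact force between slide and stop_block above 4 N and contact force between hook and slide above 2 N), for 0.2 s.
3. the hook lies flat on the bench, let go and clear of the slide and press (contact force between the fingers and hook below 0.1 N and height (world z) of hook below 0.015 m and angle between hook's own z axis and vertical below 0.15 rad and linear speed of hook below 0.03 m/s and contact force between hook and slide below 0.1 N and contact force between hook and press below 0.1 N), for 0.2 s.
At the end, for the whole second after the job is handed in: The tall bush stands upright (within 0.08 rad) in the nest, within 3 mm of its centre and 2.5 mm of its floor, at rest; the nest centre is at least 50 mm outside the guard mouth; the hook lies flat on the bench, let go and clear of the slide and press (all of step 3 and horizontal distance between tall_bush and nest_seat below 0.003 m and z of tall_bush in the frame of nest_seat between -0.0025 and 0.0025 m and angle between tall_bush's own z axis and vertical below 0.08 rad and linear speed of tall_bush below 0.02 m/s and x of slide in the frame of press below -0.05 m); the robot touches nothing.
It fails at once if the slide is banged or strained against the stop screw (more than 14 N) (contact force between slide and stop_block above 14 N).
It fails at once if the hook is forced against the press or its guard (more than 15 N) (contact force between hook and press above 15 N).
It fails at once if the gripper is forced against the press or its guard (more than 15 N) (contact force between the arm and press above 15 N).
It fails at once if the bush is forced down on the slide (more than 25 N) (contact force between tall_bush and slide above 25 N).
It fails at once if a bystander (short bush, grease tin, tally counter, marker) is shifted by more than 15 mm (distance of any of short_bush, grease_tin, tally_counter, marker from where it was at the start of the episode above 0.015 m).
It also fails if it takes over 72 s, if anything falls off the work surface, if the arm or the gripper's body presses on something with over 40 N, if the wrist force passes 120 N, or if a joint passes its speed limit or range.

## Working session

There is one attempt and no reset: what is moved stays moved. The work goes in short steps, Python scripts to look and compute and a shell command to move; the robot and the scene stay as the last step left them, time stands still between calls to the robot, and variables do not carry over. Pictures are saved under pics/ and viewed, at most 10 in all, crops included, and the job is handed in when it is done.

```bash
mkdir -p pics; ls; python3 - <<'E'
from workcell import get_obs, imaging
import cv2,numpy as np
for n in("top","scene"):
    p,d=imaging.camera(n); cv2.imwrite(f"pics/{n}0.png",p[:,:,::-1]); np.save(f"{n}_d.npy",d)
    c=imaging.calibration(n); print(n,c)
print(get_obs())
E
```

```text
pics
top {'mtx': array([[383.48376051,   0.        , 280.13325864],
       [  0.        , 383.48376051, 208.72325235],
       [  0.        ,   0.        ,   1.        ]]), 'R': array([[-0.02303433, -0.99970468, -0.00774439],
       [-0.9944803 ,  0.02370575, -0.10221037],
       [ 0.10236378,  0.0053473 , -0.99473266]]), 't': array([0.01591472, 0.55462184, 0.96399004])}
scene {'mtx': array([[411.45791613,   0.        , 269.11721106],
       [  0.        , 411.45791613, 210.95987118],
       [  0.        ,   0.        ,   1.        ]]), 'R': array([[-0.86769807, -0.49687152, -0.01479005],
       [-0.36856474,  0.66302812, -0.65157788],
       [ 0.33355672, -0.55992178, -0.75843755]]), 't': array([0.48306608, 0.24709814, 0.78924328])}
{'clock': 0.1, 'joint_pos': array([ 1.18598220e+00,  2.41376554e-01,  3.83066264e-03,  1.33519257e+00,
       -3.85032693e-05,  1.57081609e+00]), 'joint_vel': array([ 0.00056351, -0.00227113,  0.00302967, -0.00142036,  0.00101726,
        0.0013162 ]), 'tau': array([ 1.06988487e-04, -3.73137188e+01,  2.53011060e+01,  1.08537849e-02,
        3.09170605e-05, -7.77519318e-06]), 'eef_pos': array([0.18746625, 0.46283888, 0.1995718 ]), 'tool_rot': array([ 1.91231684e-01,  9.81544446e-01, -9.56832233e-04, -1.66783939e-04]), 'ft_force': array([ 0.15617417, -0.16102683, -0.32191949]), 'ft_torque': array([-0.06125444,  0.03571021, -0.00723055]), 'grasp_force': 0.0, 'grip_width': 0.08546282667032062}
```

View pics/top0.png

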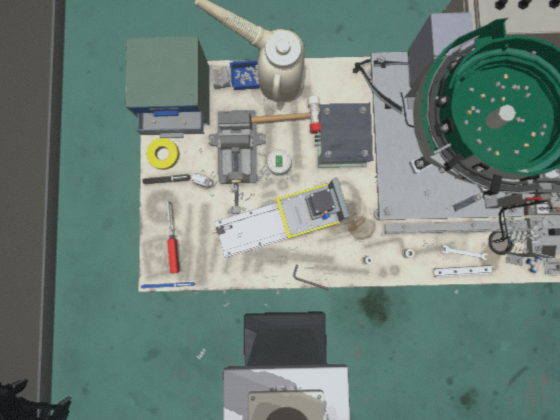

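View pics/scene0.png

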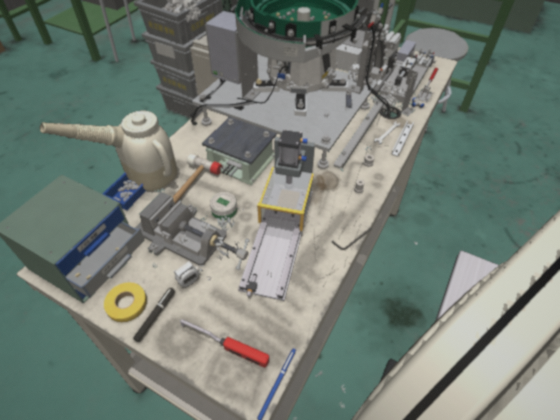

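The top view shows the hook with its red handle at (172,255) and the shank going up to (170,203). The press base runs from (218,238) to the yellow mouth at about (282,215), the stop block is at (221,229), and the two bushes are at (368,260) and (409,253). The next step is enlarged crops.

```bash
cat > h.py <<'E'
import numpy as np,cv2
from workcell import get_obs, imaging
from scipy.spatial.transform import Rotation as R
def ray(n,u,v,z):
    c=imaging.calibration(n);K,Rm,t=c["mtx"],c["R"],c["t"]
    d=Rm.T@np.linalg.solve(K,[u,v,1.]);o=-Rm.T@t
    return o+d*(z-o[2])/d[2]
def pt(n,u,v,depth):
    c=imaging.calibration(n)
    return c["R"].T@(np.linalg.solve(c["mtx"],[u,v,1.])*depth-c["t"])
def proj(n,X):
    c=imaging.calibration(n);q=c["mtx"]@(c["R"]@np.asarray(X,float)+c["t"]);return q[:2]/q[2]
def cloud(n,d):
    c=imaging.calibration(n);v,u=np.indices(d.shape)
    q=np.stack([u,v,np.ones_like(u)],-1)@np.linalg.inv(c["mtx"]).T*d[...,None]
    return (q-c["t"])@c["R"]
E
python3 - <<'E'
from h import *
a=cv2.imread("pics/top0.png");b=cv2.imread("pics/scene0.png")
cv2.imwrite("pics/c1.png",cv2.resize(a[170:295,140:340],None,fx=4,fy=4,interpolation=cv2.INTER_CUBIC))
cv2.imwrite("pics/c2.png",cv2.resize(b[150:375,170:420],None,fx=2.6,fy=2.6,interpolation=cv2.INTER_CUBIC))
d=np.load("top_d.npy");P=cloud("top",d)
hsv=cv2.cvtColor(a,cv2.COLOR_BGR2HSV)
for nm,m in(("red",(((hsv[...,0]<8)|(hsv[...,0]>172))&(hsv[...,1]>150)&(hsv[...,2]>80))),("yel",cv2.inRange(hsv,(22,130,120),(34,255,255))>0)):
    n,l,s,c=cv2.connectedComponentsWithStats(m.astype(np.uint8))
    for i in range(1,n):
        if s[i,4]>15: print(nm,s[i],c[i].round(1),np.median(P[l==i],0).round(4))
for (x0,x1,y0,y1) in((355,380,250,272),(397,420,243,265)):
    S=P[y0:y1,x0:x1];k=(S[...,2]>.01);v,u=np.nonzero(k)
    print("bush",k.sum(),S[k].max(0).round(4),S[k].min(0).round(4),np.median(S[k],0).round(4),u.mean()+x0,v.mean()+y0)
print(P[225,150:225:10].round(3).tolist())
E
```

```text
red [311 123   9   8  64] [315.  126.6] [ 0.7702 -0.0941  0.0309]
red [528 197  14   3  26] [535.  197.9] [ 0.5362 -0.4802  0.2958]
red [168 239  10  34 242] [172.3 255.5] [0.4399 0.2823 0.0276]
yel [147 138  31  31 562] [162.1 153.2] [0.7114 0.3131 0.0178]
yel [276 184  62  55 213] [297.4 213.8] [ 0.5236 -0.0197  0.0838]
bush 69 [ 0.4532 -0.0024  1.0157] [ 0.4101 -0.2307  0.0109] [ 0.4204 -0.218   0.0287] 368.39130434782606 259.5217391304348
bush 74 [ 0.4532 -0.0024  1.0157] [ 0.423  -0.3392  0.0102] [ 0.4335 -0.3271  0.021 ] 409.4054054054054 252.94594594594594
[[0.522, 0.349, 0.002], [0.522, 0.323, 0.001], [0.519, 0.288, 0.028], [0.521, 0.27, 0.001], [0.52, 0.243, 0.003], [0.52, 0.217, -0.002], [0.519, 0.191, -0.002], [0.517, 0.16, 0.024]]
```

View pics/c1.png

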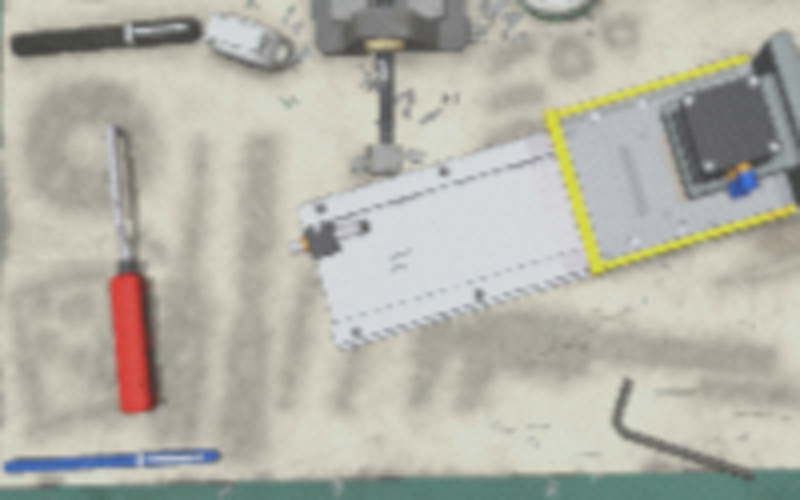

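View pics/c2.png

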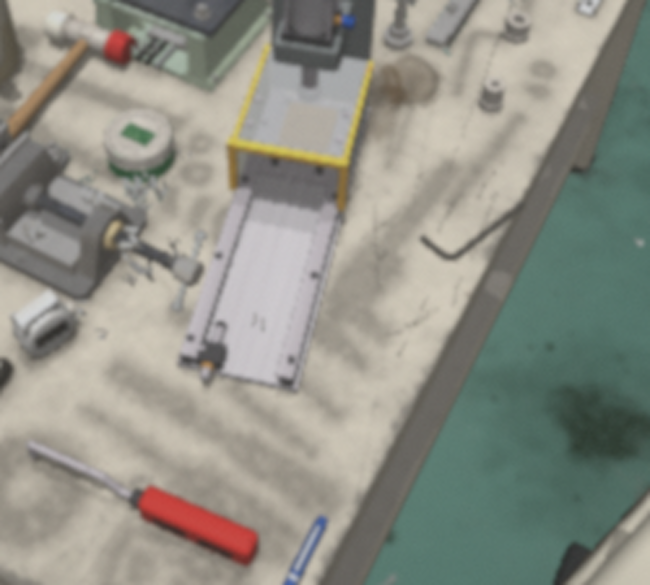

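Crop c1 shows the hook tip at (113,128), which is px (168,202), and the handle at (127..138, 272..410). The stop block is at (322,240), on the press's +y side of the outer end. The mouth's top edge runs from (552,115) to (597,270). The slide is not visible from above. Crop c2 shows a tan patch under the roof at (308,128), which may be the nest or the roof's tint.

```bash
python3 - <<'E'
from h import *
a=cv2.imread("pics/top0.png");d=np.load("top_d.npy");P=cloud("top",d);b=cv2.imread("pics/scene0.png");ds=np.load("scene_d.npy");Q=cloud("scene",ds)
hsv=cv2.cvtColor(a,cv2.COLOR_BGR2HSV)
f=lambda x,y:(140+x/4-.375,170+y/4-.375)
# guard mouth outer top corners and strips' outer-end corners
gl=ray("top",*f(552,113),.086);gr=ray("top",*f(596,272),.086)
ol=ray("top",*f(300,205),.024);orr=ray("top",*f(340,347),.024)
print("guard",gl,gr,np.linalg.norm(gl-gr));print("outer",ol,orr,np.linalg.norm(ol-orr))
m=(gl+gr)/2;o=(ol+orr)/2;v=(m-o)[:2];print("mouth",m,"len",np.linalg.norm(v),"yaw",np.degrees(np.arctan2(v[1],v[0])),
 "yaw from edges",[np.degrees(np.arctan2(*(p-q)[:2][::-1]))-90 for p,q in((gl,gr),(ol,orr))])
# stop block / screw
for p in((305,240),(337,240),(322,225),(322,255),(366,228)):print("stop",ray("top",*f(*p),.022))
# hook
red=((hsv[...,0]<8)|(hsv[...,0]>172))&(hsv[...,1]>120)&(hsv[...,2]>70);red[:, :160]=0;red[:,190:]=0;red[:230]=0
c=np.argwhere(red)[:,::-1].astype(np.float32);r=cv2.minAreaRect(c);bp=cv2.boxPoints(r);print("red",r)
for q in bp:print(ray("top",*q,.028))
h=ray("top",*r[0],.028);t=ray("top",*f(113,126),.029);print("handle c",h,"tip",t,np.linalg.norm(t-h),"yaw",np.degrees(np.arctan2(*(t-h)[:2][::-1])))
# scene cross-check: red handle
hs=cv2.cvtColor(b,cv2.COLOR_BGR2HSV);rs=((hs[...,0]<8)|(hs[...,0]>172))&(hs[...,1]>120)&(hs[...,2]>70);rs[:330]=0
print("scene red cloud med",np.median(Q[rs],0),Q[rs].min(0),Q[rs].max(0))
# guard region depth through roof
print("top depth roof z",P[195:225:6,288:305:4,2].round(3).tolist())
print("scene nest area z",Q[190:216:4,275:305:5].round(3).tolist())
E
```

```text
guard [0.57572043 0.00812116 0.086     ] [ 0.47819712 -0.01630503  0.086     ] 0.10053573693187456
outer [0.5276656  0.17360567 0.024     ] [0.43563224 0.14838711 0.024     ] 0.09542596351129176
mouth [ 0.52695877 -0.00409194  0.086     ] len 0.17119327654299407 yaw -74.65260976059939 yaw from edges [np.float64(-75.93867673466427), np.float64(-74.6762095587339)]
stop [0.50499382 0.17084109 0.022     ]
stop [0.50450754 0.15007149 0.022     ]
stop [0.51446926 0.15973803 0.022     ]
stop [0.49502113 0.15987464 0.022     ]
stop [0.5118502 0.1311773 0.022    ]
red ((172.37411499023438, 255.116455078125), (34.334014892578125, 8.334831237792969), 84.0938491821289)
[0.48489588 0.29728711 0.028     ]
[0.48660222 0.27591214 0.028     ]
[0.39943502 0.26643704 0.028     ]
[0.39774947 0.28761834 0.028     ]
handle c [0.44197171 0.28179214 0.028     ] tip [0.58157711 0.29401497 0.029     ] 0.14014301762411896 yaw 5.003642745457729
scene red cloud med [0.44058709 0.28728419 0.02790541] [0.24696977 0.27260561 0.00692397] [0.48985763 0.51810326 0.76674   ]
top depth roof z [[0.086, 0.085, 0.084, 0.08
[... 484 characters left out ...]
0.083], [0.545, -0.031, 0.084], [0.535, -0.037, 0.083], [0.526, -0.043, 0.083], [0.515, -0.047, 0.084], [0.506, -0.054, 0.082]], [[0.55, -0.017, 0.082], [0.539, -0.021, 0.084], [0.531, -0.029, 0.08], [0.52, -0.032, 0.083], [0.51, -0.037, 0.084], [0.5, -0.042, 0.084]], [[0.542, -0.003, 0.087], [0.532, -0.008, 0.086], [0.524, -0.016, 0.084], [0.514, -0.021, 0.083], [0.504, -0.026, 0.084], [0.496, -0.033, 0.082]], [[0.56, -0.035, 0.031], [0.528, -0.0, 0.083], [0.518, -0.005, 0.085], [0.507, -0.007, 0.088], [0.498, -0.013, 0.088], [0.488, -0.018, 0.088]], [[0.558, -0.032, 0.02], [0.549, -0.039, 0.018], [0.538, -0.044, 0.02], [0.528, -0.051, 0.017], [0.517, -0.055, 0.02], [0.485, -0.013, 0.082]]]
```

```bash
cat >> h.py <<'E'
M=np.array([.527,-.004]);YAW=np.radians(-75.)
def press(X):
    X=np.asarray(X,float);r=X[...,:2]-M;c,s=np.cos(YAW),np.sin(YAW)
    return np.stack([r[...,0]*c+r[...,1]*s,-r[...,0]*s+r[...,1]*c,X[...,2]],-1)
def world(p):
    c,s=np.cos(YAW),np.sin(YAW);return np.array([M[0]+p[0]*c-p[1]*s,M[1]+p[0]*s+p[1]*c,p[2]])
E
python3 - <<'E'
from h import *
b=cv2.imread("pics/scene0.png");Q=press(cloud("scene",np.load("scene_d.npy")))
cv2.imwrite("pics/c3.png",cv2.resize(b[175:245,235:325],None,fx=7,fy=7,interpolation=cv2.INTER_CUBIC))
for v in range(206,232,2): print(v,[tuple((1000*Q[v,u]).round().astype(int).tolist()) for u in range(264,304,6)])
E
```

```text
206 [(-2, 39, 85), (0, 25, 86), (3, 12, 87), (8, 0, 84), (15, -12, 80), (15, -25, 84), (20, -38, 82)]
208 [(31, 49, 39), (-3, 25, 83), (-2, 11, 86), (1, -2, 86), (4, -14, 87), (11, -26, 83), (14, -39, 82)]
210 [(31, 49, 32), (41, 37, 24), (38, 22, 31), (-5, -3, 86), (-2, -16, 87), (-1, -29, 89), (3, -41, 88)]
212 [(29, 48, 27), (36, 36, 22), (39, 22, 23), (46, 9, 19), (-2, -16, 80), (-1, -29, 83), (-2, -42, 88)]
214 [(26, 48, 24), (32, 35, 20), (35, 21, 21), (38, 7, 21), (44, -6, 18), (41, -21, 25), (-2, -43, 82)]
216 [(20, 46, 23), (32, 35, 13), (34, 20, 15), (33, 5, 20), (36, -8, 21), (40, -22, 20), (39, -36, 25)]
218 [(11, 44, 27), (28, 34, 11), (33, 20, 8), (31, 5, 15), (33, -9, 16), (35, -23, 19), (34, -38, 24)]
220 [(7, 43, 24), (23, 32, 9), (26, 19, 9), (31, 5, 8), (33, -9, 9), (33, -24, 14), (-2, -44, 61)]
222 [(1, 41, 25), (17, 31, 9), (20, 17, 10), (24, 3, 9), (27, -11, 9), (31, -24, 9), (-3, -44, 55)]
224 [(-3, 40, 23), (10, 29, 11), (15, 16, 8), (17, 2, 10), (22, -12, 9), (25, -26, 9), (-3, -44, 49)]
226 [(-10, 38, 25), (5, 28, 9), (6, 14, 12), (11, 0, 10), (16, -13, 9), (17, -27, 11), (-2, -44, 40)]
228 [(-16, 36, 25), (-1, 26, 9), (3, 13, 9), (6, -1, 10), (10, -15, 8), (0, -31, 26), (-1, -45, 32)]
230 [(-22, 35, 25), (-8, 24, 11), (-3, 11, 10), (1, -2, 9), (3, -16, 10), (-5, -32, 25), (-1, -45, 24)]
```

View pics/c3.png

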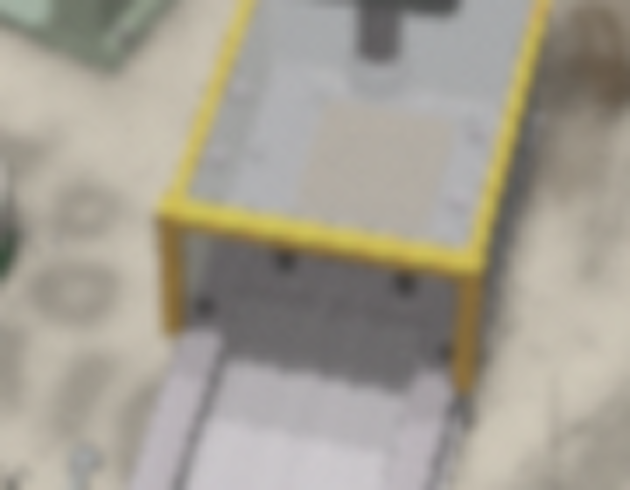

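The slide's front edge is at press x≈33 mm, so the bar is at x≈42 mm and the tip goes down at x≈55 mm. Next is planning the hook grasp.

```bash
cat >> h.py <<'E'
def plan(pos,ydeg):
    """shift and turn in tool axes to TCP pos, tool down, closing axis at world yaw ydeg"""
    o=get_obs();T=R.from_quat(o["tool_rot"]);a=np.radians(ydeg);best=None
    for k in(0,np.pi):
        y=np.array([np.cos(a+k),np.sin(a+k),0]);z=np.array([0,0,-1.]);x=np.cross(y,z)
        rv=(T.inv()*R.from_matrix(np.stack([x,y,z],1))).as_rotvec()
        if best is None or np.linalg.norm(rv)<np.linalg.norm(best):best=rv
    print("now",o["eef_pos"].round(4),"rot",best.round(4),"d",T.inv().apply(np.asarray(pos)-o["eef_pos"]).round(4),"|d|",np.linalg.norm(np.asarray(pos)-o["eef_pos"]).round(3),"F",o["ft_force"].round(2),"w",o["grip_width"].round(4),"t",o["clock"].round(2),"j",o["joint_pos"].round(2))
E
python3 -c "
from h import *
plan([.442,.283,.08],95.5);plan([.442,.283,.004],95.5)"
```

```text
Traceback (most recent call last):
  File "h.py", line 30, in plan
    print("now",o["eef_pos"].round(4),"rot",best.round(4),"d",T.inv().apply(np.asarray(pos)-o["eef_pos"]).round(4),"|d|",np.linalg.norm(np.asarray(pos)-o["eef_pos"]).round(3),"F",o["ft_force"].round(2),"w",o["grip_width"].round(4),"t",o["clock"].round(2),"j",o["joint_pos"].round(2))
                                                                                                                                                                                                              ^^^^^^^^^^^^^^^^^^^^^
AttributeError: 'float' object has no attribute 'round'
```

```bash
sed -i 's/o\["grip_width"\].round(4)/round(o["grip_width"],4)/;s/o\["clock"\].round(2)/round(o["clock"],2)/' h.py
python3 -c "
from h import *
plan([.442,.283,.08],95.5);plan([.442,.283,.004],95.5)"
```

```text
now [0.1875 0.4628 0.1996] rot [-1.900e-03 -4.000e-04 -4.808e-01] d [-0.3034 -0.0709  0.1197] |d| 0.334 F [ 0.16 -0.16 -0.32] w 0.0855 t 0.1 j [ 1.19  0.24  0.    1.34 -0.    1.57]
now [0.1875 0.4628 0.1996] rot [-1.900e-03 -4.000e-04 -4.808e-01] d [-0.3034 -0.0708  0.1957] |d| 0.368 F [ 0.16 -0.16 -0.32] w 0.0855 t 0.1 j [ 1.19  0.24  0.    1.34 -0.    1.57]
```

```bash
python3 -m jog '0,0,-0.16,-0.06,-0.014,0.02,0.085
0,0,-0.32,-0.12,-0.028,0.045,0.085
0,0,-0.48,-0.18,-0.042,0.07,0.085
0,0,-0.481,-0.24,-0.056,0.095,0.085
0,0,-0.481,-0.3034,-0.0709,0.1197,0.085
0,0,-0.481,-0.3034,-0.0709,0.1197,0.085
0,0,-0.481,-0.3034,-0.0709,0.1197,0.085'
python3 -c "
from h import *
plan([.442,.283,.004],95.5)
p,d=imaging.camera('top');cv2.imwrite('pics/t1.png',cv2.resize(p[160:300,120:320,::-1],None,fx=4,fy=4))"
```

```text
clock: 0.98
eef_pos: [0.4425, 0.282, 0.0792]
tool_rot: [-0.046, 0.999, -0.001, -0.001]
ft_force: [-0.2, -0.6, 0.2]
grip_width: 0.085
grasp_force: 0.0
now [0.4425 0.282  0.0792] rot [-0.0013 -0.0028 -0.0033] d [0.0002 0.0012 0.0752] |d| 0.075 F [-0.23 -0.58  0.24] w 0.085 t 0.97 j [ 0.57  0.38 -0.14  1.06  0.    0.47]
```

View pics/t1.png

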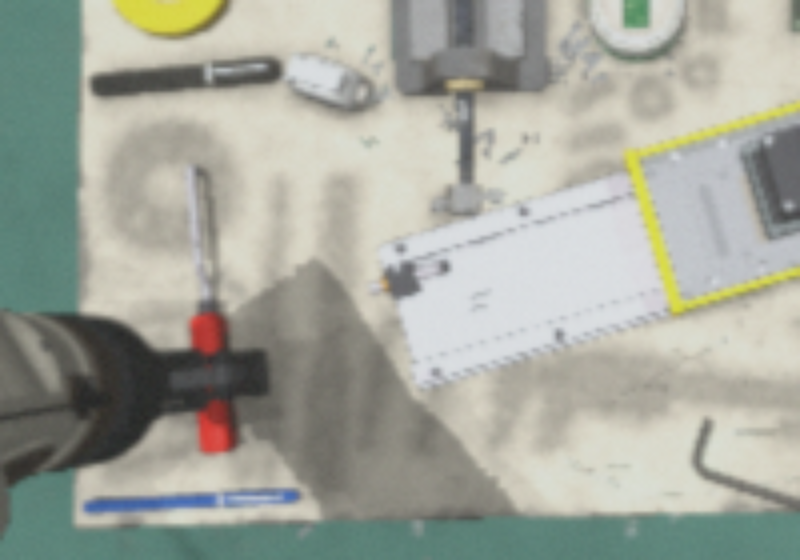

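The gripper straddles the handle at (213,378) and is aligned with it, so I descend and close.

```bash
python3 -m jog '0,0,0,0,0.001,0.04,0.085
0,0,0,0,0.001,0.07,0.085
0,0,0,0,0.001,0.075,0.085
0,0,0,0,0.001,0.075,0.085
0,0,0,0,0.001,0.075,0.0
0,0,0,0,0.001,0.075,0
0,0,0,0,0.001,0.075,0
0,0,0,0,0.001,0.075,0
0,0,0,0,0.001,0.075,0'
python3 -m jog '0,0,0,0,0,0,0
0,0,0,0,0,0,0
0,0,0,0,0,0,0'
```

```text
clock: 2.15
eef_pos: [0.4422, 0.2847, 0.0057]
tool_rot: [-0.048, 0.999, -0.0, -0.0]
ft_force: [-0.1, -0.0, 0.3]
grip_width: 0.0002
grasp_force: 0.0
clock: 2.52
eef_pos: [0.4422, 0.2848, 0.0057]
tool_rot: [-0.048, 0.999, -0.0, -0.0]
ft_force: [-0.1, -0.4, -0.2]
grip_width: 0.0
grasp_force: 0.0
```

```bash
python3 -c "
from h import *
p,d=imaging.camera('scene');cv2.imwrite('pics/s1.png',cv2.resize(p[230:420,120:340,::-1],None,fx=3.2,fy=3.2))
p,d=imaging.camera('top');
hsv=cv2.cvtColor(p,cv2.COLOR_RGB2HSV);red=((hsv[...,0]<8)|(hsv[...,0]>172))&(hsv[...,1]>120)&(hsv[...,2]>70);red[:,:150]=0;red[:,200:]=0;red[:220]=0
v,u=np.nonzero(red);print(u.mean(),v.mean(),u.min(),u.max(),v.min(),v.max(),cloud('top',d)[red].mean(0),proj('top',get_obs()['eef_pos']))
"
```

```text
172.44041450777203 255.67357512953367 168 178 238 272 [0.4408666  0.27877965 0.03797689] [173.66916707 254.91777007]
```

View pics/s1.png

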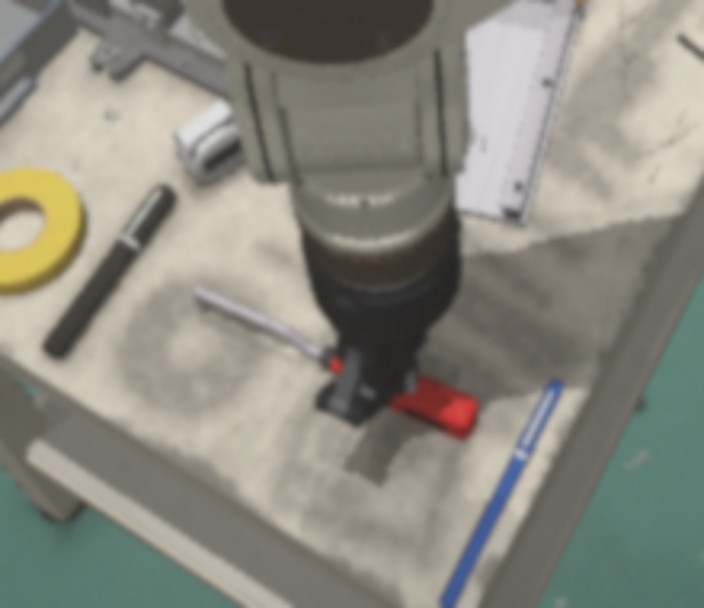

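The fingers look spread around the handle at (350,400), although the reading says they are shut. I check this with depth instead of another picture.

```bash
python3 - <<'E'
from h import *
p,d=imaging.camera('scene');Q=cloud('scene',d);o=get_obs();print(o)
T=R.from_quat(o['tool_rot']);L=T.inv().apply((Q-o['eef_pos']).reshape(-1,3)).reshape(Q.shape)*1000
hsv=cv2.cvtColor(p,cv2.COLOR_RGB2HSV)
k=(np.abs(L[...,0])<70)&(np.abs(L[...,1])<80)&(L[...,2]>-70)&(L[...,2]<2)&(Q[...,2]>.004)
for v in range(330,372,3):
    print(v,[(u,*L[v,u].round().astype(int).tolist(),*p[v,u].tolist()) for u in range(216,258,5) if k[v,u]])
E
```

```text
{'clock': 2.675, 'joint_pos': array([ 5.72217602e-01,  4.57835627e-01, -2.28062530e-01,  8.84965022e-01,
       -2.26628918e-05,  4.76038539e-01]), 'joint_vel': array([0.00245907, 0.0007008 , 0.00193713, 0.00157385, 0.0017857 ,
       0.00062816]), 'tau': array([-1.27806015e-03, -4.25038397e+01,  2.03418517e+01,  1.86526377e-03,
       -1.98214752e-04,  8.11048039e-06]), 'eef_pos': array([0.44218428, 0.28480263, 0.00568611]), 'tool_rot': array([-4.80709988e-02,  9.98843921e-01, -2.65384645e-05, -2.32676962e-05]), 'ft_force': array([ 0.17746135,  0.93026473, -0.43598135]), 'ft_torque': array([ 0.04613285, -0.0108277 ,  0.0163421 ]), 'grasp_force': 0.0, 'grip_width': -0.00010212743398953511}
330 []
333 []
336 [(216, -66, -3, -14, 161, 156, 151)]
339 [(216, -64, 0, -10, 172, 166, 170), (221, -54, -1, -16, 111, 108, 107), (251, 10, -5, -69, 72, 70, 66)]
342 [(221, -52, 3, -14, 80, 77, 77), (251, 10, -5, -56, 78, 77, 74)]
345 [(226, -38, 7, -22, 130, 70, 68), (251, 10, -3, -47, 72, 69, 67)]
348 [(246, 6, 8, -53, 58, 57, 56), (251, 8, -6, -24, 89, 47, 44), (256, 15, -10, -22, 83, 66, 60)]
351 [(246, 6, 10, -44, 62, 56, 55), (251, 10, -1, -22, 115, 44, 41), (256, 19, -4, -25, 114, 43, 41)]
354 [(246, 4, 7, -22, 118, 46, 43), (251, 12, 4, -24, 119, 43, 39), (256, 20, 0, -22, 116, 43, 39)]
357 [(246, 3, 8, -10, 90, 42, 38), (251, 13, 7, -17, 118, 43, 40), (256, 23, 5, -22, 123, 43, 40)]
360 [(251, 14, 8, -6, 62, 41, 38), (256, 24, 8, -17, 130, 47, 43)]
363 [(256, 23, 8, 0, 70, 56, 52)]
366 []
369 []
```

```bash
python3 - <<'E'
from h import *
o=get_obs();T=R.from_quat(o['tool_rot'])
for n,vs,us in (('scene',range(336,366,3),range(214,256,4)),('top',range(240,272,3),range(140,206,5))):
    p,d=imaging.camera(n);Q=cloud(n,d);L=T.inv().apply((Q-o['eef_pos']).reshape(-1,3)).reshape(Q.shape)*1000
    print(n)
    for v in vs: print(v,[(u,*L[v,u].round().astype(int).tolist()) for u in us if L[v,u,2]<-3 and L[v,u,2]>-100 and p[v,u].max()<90])
E
```

```text
scene
336 []
339 [(222, -52, -2, -15), (250, 16, 7, -99)]
342 [(242, 2, 12, -84), (250, 10, -1, -65)]
345 [(238, 0, 21, -88), (242, 5, 17, -87), (246, 11, 14, -85), (250, 10, 1, -55)]
348 [(238, 3, 26, -91), (242, 8, 22, -88), (246, 6, 8, -54), (250, 10, 1, -43)]
351 [(242, 11, 28, -92), (246, 6, 10, -44)]
354 [(242, 11, 30, -82)]
357 [(238, 11, 42, -97)]
360 []
363 []
top
240 []
243 []
246 []
249 [(175, -12, -28, -83)]
252 []
255 []
258 [(175, 9, -29, -95)]
261 []
264 []
267 []
270 []
```

```bash
python3 - <<'E'
from h import *
o=get_obs();T=R.from_quat(o['tool_rot'])
p,d=imaging.camera('scene');Q=cloud('scene',d);L=T.inv().apply((Q-o['eef_pos']).reshape(-1,3)).reshape(Q.shape)*1000
t,_=imaging.camera('top')
A=cv2.resize(p[320:375,205:275],(400,314),interpolation=cv2.INTER_CUBIC);B=cv2.resize(t[228:283,140:210],(400,314),interpolation=cv2.INTER_CUBIC)
cv2.imwrite('pics/g1.png',np.hstack([A,B])[...,::-1])
for v in range(342,366,3): print(v,[(u,*L[v,u].round().astype(int).tolist()) for u in range(218,246,4)])
E
```

```text
342 [(218, -62, -1, 5), (222, -50, 2, -13), (226, -6, 42, -141), (230, -2, 38, -137), (234, 7, 39, -147), (238, 10, 33, -137), (242, 3, 12, -85)]
345 [(218, -60, 4, 6), (222, -53, 1, 5), (226, -38, 7, -22), (230, 0, 42, -135), (234, 7, 41, -140), (238, -1, 20, -86), (242, 6, 18, -88)]
348 [(218, -56, 10, 3), (222, -49, 7, 4), (226, -4, 48, -133), (230, 2, 45, -132), (234, 4, 38, -118), (238, 2, 26, -89), (242, 9, 24, -91)]
351 [(218, -54, 15, 5), (222, -9, 53, -127), (226, -2, 52, -131), (230, 4, 49, -132), (234, 7, 43, -121), (238, 9, 36, -105), (242, 11, 28, -91)]
354 [(218, -51, 20, 6), (222, -7, 57, -126), (226, -1, 54, -127), (230, 4, 51, -124), (234, 9, 47, -120), (238, 12, 41, -109), (242, 11, 30, -82)]
357 [(218, -48, 25, 5), (222, -6, 60, -122), (226, 1, 58, -125), (230, 7, 56, -126), (234, 11, 52, -122), (238, 11, 42, -98), (242, -7, 6, 6)]
360 [(218, -45, 30, 4), (222, -39, 26, 7), (226, 2, 61, -121), (230, 8, 59, -123), (234, 13, 55, -118), (238, -12, 14, 7), (242, -4, 11, 5)]
363 [(218, -42, 35, 4), (222, -36, 32, 5), (226, -29, 29, 4), (230, -22, 26, 4), (234, -16, 22, 6), (238, -9, 19, 6), (242, -2, 17, 5)]
```

View pics/g1.png

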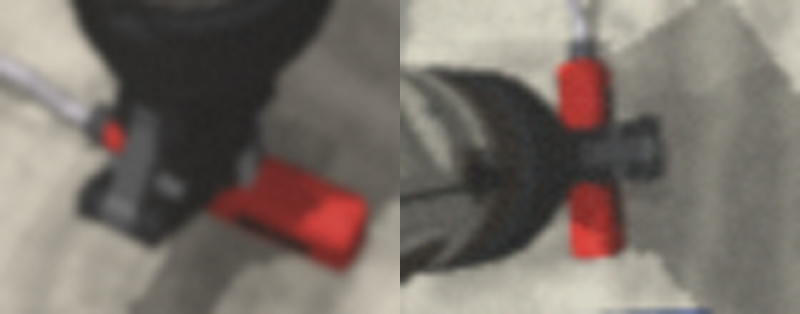

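The gripper body hides the fingers, which are shut, and yet the handle top lies right under them. I suspect a height offset in the tool, so I raise the arm and check the real fingertip height.

```bash
python3 -m jog '0,0,0,0,0,-0.03,0
0,0,0,0,0,-0.06,0
0,0,0,0,0,-0.06,0
0,0,0,0,0,-0.06,0'
python3 - <<'E'
from h import *
o=get_obs();T=R.from_quat(o['tool_rot'])
p,d=imaging.camera('scene');Q=cloud('scene',d);L=T.inv().apply((Q-o['eef_pos']).reshape(-1,3)).reshape(Q.shape)*1000
k=(abs(L[...,0])<30)&(abs(L[...,1])<70)&(Q[...,2]>.04)&(L[...,2]>-130)
for z0 in range(-130,20,10):
    s=k&(L[...,2]>=z0)&(L[...,2]<z0+10)
    if s.sum(): print(z0,s.sum(),L[s].min(0).round(),L[s].max(0).round())
print(proj('scene',o['eef_pos']))
t,_=imaging.camera('top')
A=cv2.resize(p[300:380,195:275],(400,400),interpolation=cv2.INTER_CUBIC);B=cv2.resize(t[208:288,130:210],(400,400),interpolation=cv2.INTER_CUBIC)
cv2.imwrite('pics/g2.png',np.hstack([A,B])[...,::-1])
hsv=cv2.cvtColor(t,cv2.COLOR_RGB2HSV);red=((hsv[...,0]<8)|(hsv[...,0]>172))&(hsv[...,1]>120)&(hsv[...,2]>70);red[:,:150]=0;red[:,200:]=0;red[:220]=0
v,u=np.nonzero(red);print(u.mean(),v.mean(),u.min(),u.max(),v.min(),v.max())
E
```

```text
clock: 3.38
eef_pos: [0.4418, 0.2846, 0.0652]
tool_rot: [-0.048, 0.999, -0.0, -0.0]
ft_force: [-0.7, 0.3, 0.0]
grip_width: -0.0003
grasp_force: 0.0
-130 209 [ -14.  -59. -130.] [  19.   62. -120.]
-120 73 [ -13.    7. -120.] [  17.   61. -110.]
-110 54 [   2.   -9. -110.] [  17.   52. -100.]
-100 43 [   4.   -5. -100.] [ 16.  43. -90.]
-90 88 [ -7. -10. -90.] [ 13.  38. -80.]
-80 27 [  6. -14. -80.] [ 13.  29. -70.]
-70 14 [  6.  -7. -70.] [ 11.  12. -60.]
-60 21 [  6.  -6. -60.] [ 11.  13. -51.]
-50 25 [  4.  -5. -50.] [ 11.  13. -40.]
-40 10 [  6.  -3. -39.] [ 10.  11. -34.]
[245.00504542 341.25180706]
172.45303867403314 255.6353591160221 168 178 238 272
```

View pics/g2.png

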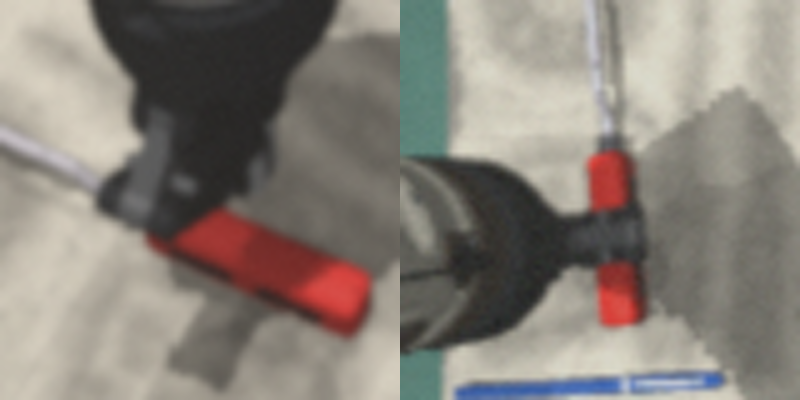

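The shut fingers end about 30 mm above the reported TCP (lowest visible finger points at −34 mm), and the hook has not moved. I measure the offset by touching the handle top, at a known 28 mm, with the shut fingers.

```bash
python3 -m jog '0,0,0,0,0,0.04,0
0,0,0,0,0,0.06,0
0,0,0,0,0,0.062,0
0,0,0,0,0,0.062,0'
python3 -m jog '0,0,0,0,0,0.002,0
0,0,0,0,0,0.002,0'
```

```text
clock: 3.98
eef_pos: [0.4422, 0.2848, 0.0036]
tool_rot: [-0.048, 0.999, -0.0, -0.0]
ft_force: [0.3, -0.1, -0.9]
grip_width: 0.0002
grasp_force: 0.0
clock: 4.22
eef_pos: [0.4427, 0.2851, 0.0024]
tool_rot: [-0.048, 0.999, 0.0, 0.001]
ft_force: [-0.6, -0.3, 0.2]
grip_width: 0.0002
grasp_force: 0.0
```

```bash
python3 - <<'E'
from h import *
o=get_obs();T=R.from_quat(o['tool_rot'])
print(o["ft_force"],o["eef_pos"])
p,d=imaging.camera('scene');L=T.inv().apply((cloud('scene',d)-o['eef_pos']).reshape(-1,3)).reshape(420,560,3)*1000
for v in range(340,358,2):print(v,[(u,*L[v,u].round().astype(int).tolist(),p[v,u,0]) for u in range(242,256,2)])
E
```

```text
[-0.60224373 -0.34730051  0.23294309] [0.44266176 0.28512339 0.00235732]
340 [(242, 10, 21, -123, np.uint8(40)), (244, 10, 15, -110, np.uint8(38)), (246, 16, 18, -121, np.uint8(40)), (248, 16, 13, -110, np.uint8(41)), (250, 9, -4, -68, np.uint8(59)), (252, -4, -31, 1, np.uint8(85)), (254, 0, -33, 3, np.uint8(89))]
342 [(242, 10, 22, -117, np.uint8(40)), (244, 9, 15, -102, np.uint8(39)), (246, 14, 17, -109, np.uint8(40)), (248, 16, 13, -103, np.uint8(41)), (250, 10, -2, -65, np.uint8(67)), (252, -1, -27, 0, np.uint8(83)), (254, 2, -29, 1, np.uint8(83))]
344 [(242, 4, 14, -85, np.uint8(40)), (244, 8, 15, -91, np.uint8(41)), (246, 13, 15, -96, np.uint8(39)), (248, 16, 15, -99, np.uint8(42)), (250, 10, -1, -59, np.uint8(64)), (252, 0, -25, 3, np.uint8(81)), (254, 3, -26, 1, np.uint8(83))]
346 [(242, 6, 18, -87, np.uint8(44)), (244, 7, 14, -80, np.uint8(40)), (246, 12, 14, -85, np.uint8(41)), (248, 13, 10, -76, np.uint8(59)), (250, 10, 0, -52, np.uint8(63)), (252, 10, -8, -34, np.uint8(82)), (254, 5, -22, 1, np.uint8(82))]
348 [(242, 7, 20, -86, np.uint8(41)), (244, 6, 13, -68, np.uint8(4
[... 430 characters left out ...]
 -91, np.uint8(42)), (244, 12, 24, -82, np.uint8(43)), (246, 6, 9, -42, np.uint8(71)), (248, 8, 6, -37, np.uint8(94)), (250, 10, 2, -30, np.uint8(110)), (252, 13, -1, -26, np.uint8(116)), (254, 16, -2, -26, np.uint8(116))]
354 [(242, 11, 29, -82, np.uint8(58)), (244, 0, 8, -23, np.uint8(89)), (246, 4, 7, -24, np.uint8(111)), (248, 7, 5, -23, np.uint8(117)), (250, 11, 4, -25, np.uint8(120)), (252, 14, 3, -26, np.uint8(118)), (254, 18, 2, -28, np.uint8(117))]
356 [(242, -5, 8, -8, np.uint8(87)), (244, -1, 7, -12, np.uint8(108)), (246, 5, 9, -20, np.uint8(110)), (248, 8, 8, -22, np.uint8(114)), (250, 12, 7, -26, np.uint8(121)), (252, 16, 6, -26, np.uint8(122)), (254, 19, 5, -26, np.uint8(120))]
```

```bash
python3 -m jog '0,0,0,0,0,0.002,0
0,0,0,0,0,0.004,0'
python3 -m jog '0,0,0,0,0,0.002,0
0,0,0,0,0,0.002,0'
python3 -m jog '0,0,0,0,0,0.002,0
0,0,0,0,0,0.002,0'
```

```text
clock: 4.53
eef_pos: [0.4423, 0.2849, -0.0023]
tool_rot: [-0.048, 0.999, 0.0, 0.0]
ft_force: [0.5, -0.2, -0.0]
grip_width: -0.0004
grasp_force: 0.0
clock: 4.78
eef_pos: [0.4423, 0.2849, -0.0028]
tool_rot: [-0.048, 0.999, 0.0, 0.0]
ft_force: [-3.0, -1.8, 10.8]
grip_width: -0.0001
grasp_force: 5.5
clock: 5.03
eef_pos: [0.4423, 0.285, -0.0029]
tool_rot: [-0.048, 0.999, 0.0, 0.001]
ft_force: [-7.3, -4.1, 24.3]
grip_width: -0.0001
grasp_force: 12.1
```

The shut tips touch the handle top (28 mm) at a reported z of −2.7 mm, so the true tip is about 30.5 mm above the reported TCP, which agrees with the depth image. I open above the handle and grasp with that correction.

```bash
python3 -m jog '0,0,0,0,0,-0.05,0
0,0,0,0,-0.001,-0.05,0.085
0,0,0,0,-0.001,-0.05,0.085
0,0,0,0,-0.001,-0.05,0.085
0,0,0,0,-0.001,-0.05,0.085
0,0,0,0,-0.001,-0.05,0.085'
python3 -m jog '0,0,0,0,0,0.03,0.085
0,0,0,0,0,0.055,0.085
0,0,0,0,0,0.062,0.085
0,0,0,0,0,0.062,0.085'
python3 -m jog '0,0,0,0,0,0.003,0.085
0,0,0,0,0,0.006,0.085
0,0,0,0,0,0.006,0.085'
```

```text
clock: 5.78
eef_pos: [0.4418, 0.2836, 0.0429]
tool_rot: [-0.048, 0.999, -0.0, -0.001]
ft_force: [-0.2, 0.0, 0.1]
grip_width: 0.0849
grasp_force: 0.0
clock: 6.28
eef_pos: [0.4421, 0.2837, -0.0185]
tool_rot: [-0.048, 0.999, -0.0, -0.0]
ft_force: [-0.5, -0.0, 0.2]
grip_width: 0.0852
grasp_force: 0.0
clock: 6.65
eef_pos: [0.4424, 0.2839, -0.0241]
tool_rot: [-0.048, 0.999, 0.0, 0.0]
ft_force: [0.1, 0.0, -0.2]
grip_width: 0.0852
grasp_force: 0.0
```

```bash
python3 -m jog '0,0,0,0,0,0.001,0
0,0,0,0,0,0.001,0
0,0,0,0,0,0.001,0
0,0,0,0,0,0.001,0
0,0,0,0,0,0.001,0
0,0,0,0,0,0.001,0'
```

```text
clock: 7.4
eef_pos: [0.4426, 0.284, -0.025]
tool_rot: [-0.048, 0.999, 0.0, 0.0]
ft_force: [0.7, -0.1, 2.2]
grip_width: 0.019
grasp_force: 59.4
```

The handle is gripped (19 mm, 59 N). I lift it, turn it to the press axis and stage it outside the mouth.

```bash
python3 -m jog '0,0,0,0,0,-0.05,0
0,0,0,0,0,-0.1,0
0,0,0,0,0,-0.1,0'
python3 -c "
from h import *
plan(world([-.175,0,.075]),15)"
```

```text
clock: 7.78
eef_pos: [0.4452, 0.2857, 0.0787]
tool_rot: [-0.048, 0.999, 0.002, 0.004]
ft_force: [0.7, -0.0, -0.9]
grip_width: 0.019
grasp_force: 59.1
now [0.4452 0.2857 0.0787] rot [0.0087 0.0036 1.4052] d [-0.0247 -0.1236  0.0034] |d| 0.126 F [ 0.65 -0.01 -0.92] w 0.019 t 7.78 j [ 0.57  0.37 -0.14  1.05  0.    0.47]
```

```bash
python3 -m jog '0,0,0.17,-0.003,-0.014,0,0
0,0,0.34,-0.006,-0.028,0,0
0,0,0.51,-0.009,-0.042,0,0
0,0,0.68,-0.012,-0.056,0,0
0,0,0.85,-0.015,-0.07,0,0
0,0,1.02,-0.019,-0.085,0,0
0,0,1.19,-0.023,-0.1,0,0
0,0,1.3,-0.026,-0.115,0,0
0,0,1.405,-0.0277,-0.122,0,0
0,0,1.405,-0.0277,-0.122,0,0'
python3 -m jog '0,0,0,0,0,0,0
0,0,0,0,0,0,0'
python3 - <<'E'
from h import *
plan(world([-.175,0,.015]),15)
p,d=imaging.camera('top');P=cloud('top',d);X=press(P)
s=np.abs(X[...,1])<.03
k=s&(X[...,0]>-.14)&(X[...,0]<-.02)&(X[...,2]>.075)&(X[...,2]<.16)
v,u=np.nonzero(k);print(k.sum())
o=np.argsort(X[k][:,0])[::8];print((X[k][o]*1000).round().astype(int).tolist())
cv2.imwrite('pics/t2.png',cv2.resize(p[160:300,140:340,::-1],None,fx=4,fy=4,interpolation=cv2.INTER_CUBIC))
hsv=cv2.cvtColor(p,cv2.COLOR_RGB2HSV);red=((hsv[...,0]<8)|(hsv[...,0]>172))&(hsv[...,1]>120)&(hsv[...,2]>60)&(P[...,2]<.2)&(P[...,0]<.6)
red[:200]=0
v,u=np.nonzero(red);print("red",len(u),u.min(),u.max(),v.min(),v.max())
print("red press",np.median(X[red],0)); 
E
```

```text
clock: 9.02
eef_pos: [0.4804, 0.1642, 0.0731]
tool_rot: [0.609, 0.793, -0.001, -0.001]
ft_force: [0.7, -0.1, -0.8]
grip_width: 0.0189
grasp_force: 59.0
clock: 9.28
eef_pos: [0.4812, 0.1654, 0.0743]
tool_rot: [0.608, 0.794, -0.0, -0.0]
ft_force: [-0.0, 0.0, -1.3]
grip_width: 0.0187
grasp_force: 59.0
now [0.4812 0.1654 0.0743] rot [-0.0007 -0.      0.0016] d [-0.0004  0.0004  0.0593] |d| 0.059 F [-0.03  0.03 -1.33] w 0.0187 t 9.28 j [ 0.33  0.35 -0.19  1.03  0.    1.64]
164
[[-140, -9, 132], [-138, 7, 128], [-136, -10, 124], [-134, -4, 127], [-131, 5, 127], [-130, -2, 119], [-127, -8, 112], [-124, -6, 117], [-121, -2, 113], [-114, -4, 115], [-106, -4, 121], [-99, 0, 130], [-92, 1, 128], [-84, 1, 128], [-77, 1, 128], [-70, 2, 128], [-63, 0, 129], [-56, 0, 129], [-49, -2, 129], [-42, -2, 125], [-34, -2, 129]]
red 87 219 229 230 240
red press [-0.14419743 -0.0023772   0.12678243]
```

The shank top is at z=128 mm as expected, and the tip is at press (−36, −2). I lower to clear the bar top and insert.

```bash
python3 -m jog '0,0,0,0,-0.001,0.03,0
0,0,0,0,-0.001,0.057,0
0,0,0,0,-0.001,0.057,0
0,0,0,0,-0.001,0.057,0'
python3 -m jog '0,0,0,-0.02,0,0,0
0,0,0,-0.04,0,0,0
0,0,0,-0.055,0,0,0
0,0,0,-0.07,0,0,0
0,0,0,-0.07,0,0,0'
python3 -m jog '0,0,0,-0.01,0,0,0
0,0,0,-0.02,0,0,0
0,0,0,-0.02,0,0,0'
python3 - <<'E'
from h import *
print(press(get_obs()["eef_pos"]))
p,d=imaging.camera('top');X=press(cloud('top',d))*1000
k=(abs(X[...,1])<30)&(X[...,0]>-60)&(X[...,0]<-5)&(X[...,2]>45)&(X[...,2]<78)
print(k.sum(),[np.median(X[k&(X[...,0]>a)&(X[...,0]<a+12)],0).round(1).tolist() for a in(-55,-40,-25)])
E
```

```text
clock: 9.82
eef_pos: [0.4812, 0.1652, 0.0185]
tool_rot: [0.608, 0.794, 0.0, 0.0]
ft_force: [0.4, 0.7, -0.6]
grip_width: 0.0189
grasp_force: 59.0
clock: 10.45
eef_pos: [0.4993, 0.0964, 0.0181]
tool_rot: [0.609, 0.793, 0.0, 0.0]
ft_force: [-0.0, 0.7, -0.9]
grip_width: 0.0191
grasp_force: 59.0
clock: 10.82
eef_pos: [0.5041, 0.0773, 0.0176]
tool_rot: [0.609, 0.793, -0.0, -0.0]
ft_force: [-0.3, -0.5, -0.4]
grip_width: 0.0186
grasp_force: 59.0
[-0.08444863 -0.00110144  0.01764628]
84 [[-47.3, -4.6, 69.4], [-34.5, -2.7, 61.3], [-19.1, -2.2, 62.2]]
```

```bash
python3 -m jog '0,0,0,0,0,0.005,0
0,0,0,0,0,0.01,0
0,0,0,0,0,0.01,0'
python3 -m jog '0,0,0,0,0,0.004,0
0,0,0,0,0,0.008,0
0,0,0,0,0,0.012,0
0,0,0,0,0,0.012,0'
```

```text
clock: 11.25
eef_pos: [0.5032, 0.078, 0.007]
tool_rot: [0.609, 0.794, -0.001, -0.001]
ft_force: [0.0, -0.1, -2.2]
grip_width: 0.019
grasp_force: 59.0
clock: 11.75
eef_pos: [0.5035, 0.0778, -0.0048]
tool_rot: [0.609, 0.793, -0.0, -0.0]
ft_force: [-0.5, 0.1, -2.0]
grip_width: 0.0189
grasp_force: 59.0
```

The tip went down without contact. I start pulling.

```bash
python3 -m jog '0,0,0,0.003,0,0,0
0,0,0,0.006,0,0,0
0,0,0,0.009,0,0,0
0,0,0,0.012,0,0,0'
python3 -m jog '0,0,0,0.004,0,0,0
0,0,0,0.008,0,0,0
0,0,0,0.012,0,0,0
0,0,0,0.016,0,0,0
0,0,0,0.02,0,0,0'
python3 -m jog '0,0,0,0.005,0,0,0
0,0,0,0.01,0,0,0
0,0,0,0.015,0,0,0
0,0,0,0.02,0,0,0
0,0,0,0.025,0,0,0
0,0,0,0.03,0,0,0
0,0,0,0.03,0,0,0'
python3 - <<'E'
from h import *
print(press(get_obs()["eef_pos"]))
p,d=imaging.camera('scene');X=press(cloud('scene',d))*1000
k=(abs(X[...,1]+10)<12)&(X[...,2]<26)&(X[...,2]>4)&(X[...,0]<40)
for a in range(-60,40,5):
    s=k&(X[...,0]>=a)&(X[...,0]<a+5);print(a,s.sum(),np.median(X[s][:,2]).round(1) if s.any() else None)
E
```

```text
clock: 12.25
eef_pos: [0.5011, 0.0888, -0.0042]
tool_rot: [0.609, 0.793, -0.0, 0.001]
ft_force: [0.4, -3.1, -1.8]
grip_width: 0.0188
grasp_force: 58.9
clock: 12.88
eef_pos: [0.4955, 0.109, -0.0043]
tool_rot: [0.609, 0.793, -0.0, 0.0]
ft_force: [1.4, -4.2, -0.9]
grip_width: 0.019
grasp_force: 59.0
clock: 13.75
eef_pos: [0.4875, 0.1386, -0.0043]
tool_rot: [0.608, 0.794, 0.0, -0.001]
ft_force: [-0.2, -1.7, -0.2]
grip_width: 0.019
grasp_force: 59.1
[-0.1479828  -0.00121693 -0.00428378]
-60 0 None
-55 0 None
-50 0 None
-45 5 8.2
-40 7 9.6
-35 6 9.2
-30 5 9.2
-25 19 11.7
-20 13 20.5
-15 5 18.4
-10 2 19.1
-5 3 20.1
0 8 20.5
5 15 19.0
10 17 21.7
15 0 None
20 3 18.8
25 3 22.5
30 11 22.7
35 9 23.6
```

```bash
python3 -m jog '0,0,0,0.005,0,0,0
0,0,0,0.01,0,0,0
0,0,0,0.015,0,0,0
0,0,0,0.02,0,0,0'
python3 -m jog '0,0,0,0.006,0,0,0
0,0,0,0.012,0,0,0
0,0,0,0.018,0,0,0
0,0,0,0.024,0,0,0
0,0,0,0.03,0,0,0'
python3 -m jog '0,0,0,0.005,0,0,0
0,0,0,0.01,0,0,0
0,0,0,0.015,0,0,0
0,0,0,0.02,0,0,0
0,0,0,0.025,0,0,0'
python3 - <<'E'
from h import *
print(press(get_obs()["eef_pos"]))
p,d=imaging.camera('top');X=press(cloud('top',d))*1000
for y0 in (15,-23):
  k=(abs(X[...,1]-y0)<6)&(X[...,0]<0)&(X[...,0]>-175)
  print(y0,[(a,np.median(X[k&(X[...,0]>=a)&(X[...,0]<a+5)][:,2]).round(0)) for a in range(-170,0,5) if (k&(X[...,0]>=a)&(X[...,0]<a+5)).any()])
cv2.imwrite('pics/t3.png',p[...,::-1])
E
```

```text
clock: 14.3
eef_pos: [0.4825, 0.1573, -0.0043]
tool_rot: [0.609, 0.793, -0.0, 0.0]
ft_force: [0.7, -3.7, -2.1]
grip_width: 0.0185
grasp_force: 59.0
clock: 14.92
eef_pos: [0.4747, 0.1864, -0.0043]
tool_rot: [0.609, 0.793, -0.0, -0.0]
ft_force: [1.5, -4.2, -1.6]
grip_width: 0.0186
grasp_force: 59.0
clock: 15.55
eef_pos: [0.4683, 0.2105, -0.0043]
tool_rot: [0.609, 0.793, -0.0, -0.0]
ft_force: [2.2, -3.7, -2.5]
grip_width: 0.0188
grasp_force: 59.0
[-0.22235693 -0.00119774 -0.00431   ]
15 [(-170, np.float64(21.0)), (-165, np.float64(21.0)), (-160, np.float64(20.0)), (-155, np.float64(8.0)), (-150, np.float64(7.0)), (-145, np.float64(9.0)), (-140, np.float64(8.0)), (-135, np.float64(7.0)), (-130, np.float64(8.0)), (-125, np.float64(7.0)), (-120, np.float64(8.0)), (-115, np.float64(8.0)), (-110, np.float64(9.0)), (-105, np.float64(9.0)), (-100, np.float64(10.0)), (-95, np.float64(18.0)), (-90, np.float64(35.0)), (-85, np.float64(19.0)), (-80, np.float64(19.0)), (-75, np.float64(17.0)), (-70, np.float64(17.0)), (-65, np.float64(29.0)), (-60, np.float64(29.0)), (-55, np.float64(29.0)), (-50, 
[... 396 characters left out ...]
, (-140, np.float64(8.0)), (-135, np.float64(9.0)), (-130, np.float64(8.0)), (-125, np.float64(8.0)), (-120, np.float64(8.0)), (-115, np.float64(9.0)), (-110, np.float64(8.0)), (-105, np.float64(7.0)), (-100, np.float64(8.0)), (-95, np.float64(20.0)), (-90, np.float64(25.0)), (-85, np.float64(17.0)), (-80, np.float64(18.0)), (-75, np.float64(18.0)), (-70, np.float64(17.0)), (-65, np.float64(21.0)), (-60, np.float64(20.0)), (-55, np.float64(19.0)), (-50, np.float64(28.0)), (-45, np.float64(19.0)), (-40, np.float64(25.0)), (-35, np.float64(25.0)), (-30, np.float64(24.0)), (-25, np.float64(20.0)), (-20, np.float64(19.0)), (-15, np.float64(19.0)), (-10, np.float64(18.0)), (-5, np.float64(85.0))]
```

The slide front is at −97 mm and the buffer is expected near −131 mm. I keep drawing, slower now.

```bash
python3 -m jog '0,0,0,0.004,0,0,0
0,0,0,0.008,0,0,0
0,0,0,0.012,0,0,0
0,0,0,0.015,0,0,0'
python3 -m jog '0,0,0,0.002,0,0,0
0,0,0,0.004,0,0,0
0,0,0,0.006,0,0,0'
python3 -m jog '0,0,0,0.001,0,0,0
0,0,0,0.002,0,0,0
0,0,0,0.003,0,0,0'
python3 -m jog '0,0,0,0.001,0,0,0
0,0,0,0.002,0,0,0'
```

```text
clock: 16.1
eef_pos: [0.4644, 0.2249, -0.0043]
tool_rot: [0.609, 0.793, -0.0, -0.0]
ft_force: [1.7, -3.1, -1.3]
grip_width: 0.0189
grasp_force: 59.0
clock: 16.48
eef_pos: [0.463, 0.2305, -0.0043]
tool_rot: [0.609, 0.793, -0.0, 0.0]
ft_force: [1.0, -4.1, -2.1]
grip_width: 0.0183
grasp_force: 59.0
clock: 16.85
eef_pos: [0.4622, 0.2334, -0.0043]
tool_rot: [0.609, 0.793, -0.0, -0.0]
ft_force: [1.2, -4.2, -2.4]
grip_width: 0.0186
grasp_force: 59.0
clock: 17.1
eef_pos: [0.4617, 0.2353, -0.0043]
tool_rot: [0.609, 0.793, -0.0, -0.0]
ft_force: [1.9, -3.6, -1.5]
grip_width: 0.0185
grasp_force: 59.0
```

```bash
for i in 1; do python3 -m jog '0,0,0,0.001,0,0,0
0,0,0,0.002,0,0,0' | grep -E "eef|ft"; python3 -m jog '0,0,0,0.001,0,0,0
0,0,0,0.002,0,0,0'| grep -E "eef|ft"; done
```

```text
eef_pos: [0.4611, 0.2373, -0.0043]
ft_force: [1.1, -3.5, -1.6]
eef_pos: [0.4606, 0.2392, -0.0043]
ft_force: [1.8, -3.5, -2.6]
```

```bash
python3 -m jog '0,0,0,0.001,0,0,0
0,0,0,0.0015,0,0,0'| grep -E "eef|ft"
```

```text
eef_pos: [0.4602, 0.2407, -0.0043]
ft_force: [1.5, -3.3, -0.6]
```

```bash
python3 -m jog '0,0,0,0.001,0,0,0'| grep -E "eef|ft"
```

```text
eef_pos: [0.46, 0.2416, -0.0043]
ft_force: [1.4, -3.6, -0.9]
```

```bash
python3 -m jog '0,0,0,0.0008,0,0,0
0,0,0,0.0015,0,0,0'| grep -E "eef|ft"
```

```text
eef_pos: [0.4596, 0.2431, -0.0043]
ft_force: [1.0, -3.4, -1.8]
```

```bash
python3 -m jog '0,0,0,0.0008,0,0,0
0,0,0,0.0015,0,0,0'| grep -E "eef|ft"
```

```text
eef_pos: [0.4592, 0.2445, -0.0043]
ft_force: [0.8, -2.9, -1.5]
```

```bash
python3 -m jog '0,0,0,0.0008,0,0,0'| grep -E "eef|ft"
```

```text
eef_pos: [0.459, 0.2453, -0.0043]
ft_force: [1.1, -3.6, -2.3]
```

```bash
python3 - <<'E'
from h import *
print(press(get_obs()["eef_pos"]))
p,d=imaging.camera('top');W=cloud('top',d);X=press(W)*1000
# rows along the screw line y=20,z=16
for y in(18,20,22,24):
    o=[]
    for x in range(-160,-112,3):
        q=proj('top',world([x/1000,y/1000,.016]));u,v=q.round().astype(int);o.append((x,int(p[v,u].mean()),int(X[v,u,2].round())))
    print(y,o)
E
```

```text
[-0.2583935  -0.00113286 -0.00429017]
18 [(-160, 102, 24), (-157, 102, 22), (-154, 142, 15), (-151, 178, 14), (-148, 193, 8), (-145, 207, 9), (-142, 163, 16), (-139, 155, 11), (-136, 173, 9), (-133, 160, 13), (-130, 188, 16), (-127, 131, 32), (-124, 116, 33), (-121, 175, 17), (-118, 215, 20), (-115, 216, 18)]
20 [(-160, 102, 24), (-157, 119, 21), (-154, 155, 16), (-151, 176, 18), (-148, 193, 17), (-145, 179, 19), (-142, 163, 16), (-139, 132, 17), (-136, 106, 13), (-133, 160, 13), (-130, 182, 16), (-127, 119, 34), (-124, 96, 36), (-121, 127, 31), (-118, 214, 17), (-115, 218, 17)]
22 [(-160, 100, 20), (-157, 119, 21), (-154, 195, 21), (-151, 198, 17), (-148, 193, 17), (-145, 203, 19), (-142, 199, 17), (-139, 132, 17), (-136, 107, 19), (-133, 165, 9), (-130, 182, 16), (-127, 112, 33), (-124, 91, 31), (-121, 127, 31), (-118, 213, 21), (-115, 219, 19)]
24 [(-160, 102, 23), (-157, 146, 26), (-154, 195, 21), (-151, 189, 18), (-148, 200, 16), (-145, 203, 19), (-142, 185, 16), (-139, 169, 18), (-136, 107, 19), (-133, 193, 15), (-130, 183, 20), (-127, 112, 33), (-124, 136, 32), (-121, 174, 30), (-118, 213, 21), (-115, 217, 19)]
```

The black buffer ends near −135 mm and the slide edge is near −132 mm, so contact should come within 2–3 mm.

```bash
python3 -m jog '0,0,0,0.0008,0,0,0'| grep -E "eef|ft"
```

```text
eef_pos: [0.4588, 0.2461, -0.0043]
ft_force: [0.9, -3.3, -2.5]
```

```bash
python3 -m jog '0,0,0,0.0008,0,0,0'| grep -E "eef|ft"
```

```text
eef_pos: [0.4586, 0.2467, -0.0043]
ft_force: [2.0, -5.9, -1.1]
```

```bash
python3 -m jog '0,0,0,0.0008,0,0,0'| grep -E "eef|ft"
```

```text
eef_pos: [0.4586, 0.2468, -0.0044]
ft_force: [2.7, -7.4, -1.8]
```

```bash
python3 -m jog '0,0,0,0.0008,0,0,0'| grep -E "eef|ft"
```

```text
eef_pos: [0.4585, 0.2469, -0.0045]
ft_force: [3.5, -9.1, -3.2]
```

Contact: the pull is 9.8 N against about 3.6 N of drag. I add a little and hold.

```bash
python3 -m jog '0,0,0,0.0006,0,0,0
0,0,0,0.0006,0,0,0
0,0,0,0.0006,0,0,0
0,0,0,0.0006,0,0,0'
```

```text
clock: 19.65
eef_pos: [0.4585, 0.2469, -0.0046]
tool_rot: [0.609, 0.793, -0.001, 0.002]
ft_force: [3.5, -9.2, -2.2]
grip_width: 0.0189
grasp_force: 58.9
```

```bash
python3 -m jog '0,0,0,0.0007,0,0,0
0,0,0,0.0007,0,0,0
0,0,0,0.0007,0,0,0
0,0,0,0.0007,0,0,0'
```

```text
clock: 20.15
eef_pos: [0.4585, 0.2469, -0.0047]
tool_rot: [0.609, 0.793, -0.002, 0.002]
ft_force: [3.8, -10.1, -2.4]
grip_width: 0.0187
grasp_force: 58.9
```

```bash
python3 -m jog '0,0,0,-0.003,0,0,0
0,0,0,-0.006,0,0,0
0,0,0,-0.009,0,0,0
0,0,0,-0.009,0,0,0'
python3 -m jog '0,0,0,0,0,-0.015,0
0,0,0,0,0,-0.03,0
0,0,0,0,0,-0.05,0
0,0,0,0,0,-0.08,0
0,0,0,0,0,-0.1,0
0,0,0,0,0,-0.1,0'
```

```text
clock: 20.65
eef_pos: [0.4601, 0.2413, -0.0042]
tool_rot: [0.609, 0.793, 0.0, -0.0]
ft_force: [-0.2, 0.3, -1.1]
grip_width: 0.019
grasp_force: 59.1
clock: 21.4
eef_pos: [0.4621, 0.2421, 0.0987]
tool_rot: [0.609, 0.793, 0.003, 0.001]
ft_force: [-0.1, -0.7, -1.5]
grip_width: 0.0193
grasp_force: 59.1
```

Released cleanly. I turn back and lay the hook where it came from.

```bash
python3 -m jog '0,0,-0.17,0.005,0,0,0
0,0,-0.34,0.01,-0.001,0,0
0,0,-0.51,0.015,-0.002,0,0
0,0,-0.68,0.02,-0.003,0,0
0,0,-0.85,0.025,-0.004,0,0
0,0,-1.02,0.03,-0.005,0,0
0,0,-1.19,0.037,-0.005,0,0
0,0,-1.3,0.042,-0.006,0,0
0,0,-1.405,0.0457,-0.006,0,0
0,0,-1.405,0.0457,-0.006,0,0'
python3 -m jog '0,0,0,0,0,0.04,0
0,0,0,0,0,0.08,0
0,0,0,0,0,0.105,0
0,0,0,0,0,0.112,0
0,0,0,0,0,0.112,0
0,0,0,0,0,0.112,0'
python3 -c "
from h import *
plan([.4424,.284,-.025],95.5)"
```

```text
clock: 22.65
eef_pos: [0.4419, 0.2834, 0.095]
tool_rot: [-0.048, 0.999, -0.0, -0.001]
ft_force: [-0.4, -0.1, -1.6]
grip_width: 0.0192
grasp_force: 59.1
clock: 23.4
eef_pos: [0.4437, 0.2842, -0.015]
tool_rot: [-0.048, 0.999, 0.001, 0.001]
ft_force: [0.4, -0.6, -1.6]
grip_width: 0.0187
grasp_force: 59.1
now [ 0.4437  0.2842 -0.015 ] rot [ 0.0012  0.0023 -0.0002] d [ 0.0013 -0.      0.01  ] |d| 0.01 F [ 0.41 -0.62 -1.63] w 0.0187 t 23.4 j [ 0.57  0.48 -0.25  0.83 -0.    0.47]
```

```bash
python3 -m jog '0,0,0,0,0,0.005,0
0,0,0,0,0,0.008,0
0,0,0,0,0,0.0095,0
0,0,0,0,0,0.0095,0'
```

```text
clock: 23.9
eef_pos: [0.4426, 0.2835, -0.0251]
tool_rot: [-0.048, 0.999, 0.0, 0.0]
ft_force: [-1.1, -1.1, 4.9]
grip_width: 0.0187
grasp_force: 59.9
```

```bash
python3 -m jog '0,0,0,0,0,-0.0005,0.085
0,0,0,0,0,-0.0005,0.085
0,0,0,0,0,-0.0005,0.085
0,0,0,0,0,-0.0005,0.085
0,0,0,0,0,-0.0005,0.085'
python3 -m jog '0,0,0,0,0,-0.03,0.085
0,0,0,0,0,-0.09,0.085
0,0,0,0,0,-0.14,0.085
0,0,0,0,0,-0.14,0.085'
python3 - <<'E'
from h import *
p,d=imaging.camera('top');W=cloud('top',d);X=press(W)*1000
# bush, from top disc; nest from brass block top at z=29 mm
for nm,(u0,u1,v0,v1) in {'tall':(355,382,248,274),'short':(397,422,241,267)}.items():
    S=W[v0:v1,u0:u1];k=(S[...,2]>.02)&(S[...,2]<.04);v,u=np.nonzero(k)
    print(nm,k.sum(),S[k].max(0).round(4),S[k].min(0).round(4),"rect centre",((u.min()+u.max())/2+u0,(v.min()+v.max())/2+v0),ray('top',(u.min()+u.max())/2+u0,(v.min()+v.max())/2+v0,.027))
k=(X[...,2]>24)&(X[...,2]<33)&(abs(X[...,1])<32)&(X[...,0]<-30)&(X[...,0]>-150);print("nest/bar pts",k.sum())
m=k.astype(np.uint8);n,l,s,c=cv2.connectedComponentsWithStats(m)
for i in range(1,n):
    if s[i,4]>25:
        r=cv2.minAreaRect(np.argwhere(l==i)[:,::-1].astype(np.float32));w=ray('top',*r[0],.029);print(s[i],r,w,press(w)*1000)
A=cv2.resize(p[205:260,215:300],(560,362),interpolation=cv2.INTER_CUBIC);
q,_=imaging.camera('scene');cv2.imwrite('pics/f1.png',A[...,::-1])
np.save('t4.npy',p);np.save('s4.npy',q);np.save('t4d.npy',d)
print(get_obs()['eef_pos'])
E
```

```text
clock: 24.52
eef_pos: [0.4426, 0.2835, -0.0254]
tool_rot: [-0.048, 0.999, -0.0, -0.0]
ft_force: [-0.1, 0.5, 0.3]
grip_width: 0.0848
grasp_force: 0.0
clock: 25.02
eef_pos: [0.4458, 0.2856, 0.1196]
tool_rot: [-0.048, 0.999, 0.003, 0.004]
ft_force: [-0.7, 0.1, -0.0]
grip_width: 0.0851
grasp_force: 0.0
tall 53 [ 0.4284 -0.2109  0.0333] [ 0.4104 -0.2301  0.0207] rect centre (np.float64(369.0), np.float64(259.5)) [ 0.41932908 -0.22085859  0.027     ]
short 48 [ 0.4437 -0.3152  0.0269] [ 0.423  -0.3386  0.0201] rect centre (np.float64(409.5), np.float64(253.0)) [ 0.43343008 -0.32489313  0.027     ]
nest/bar pts 261
[244 218  21  21 233] ((253.9884490966797, 227.9576873779297), (17.804275512695312, 17.891983032226562), 74.74488067626953) [0.50662141 0.0713585  0.029     ] [-78.0650847   -0.17998846  29.        ]
[0.44274838 0.28362059 0.11508327]
```

The hook is laid down. The nest centre is at about press (−78, 0). I use the last picture to refine the bore and the tall bush in both views.

```bash
python3 - <<'E'
from h import *
p=np.load('t4.npy');q=np.load('s4.npy')
N=world([-.078,0,.029]);B=[.4195,-.22,.03];H=[]
for n,im in(('top',p),('scene',q)):
    row=[]
    for X,w in((N,20),(B,20)):
        u,v=proj(n,X).round().astype(int);print(n,u,v,proj(n,X))
        row.append(cv2.resize(im[v-15:v+15,u-20:u+20],(400,300),interpolation=cv2.INTER_CUBIC))
    H.append(np.hstack(row))
cv2.imwrite('pics/f2.png',np.vstack(H)[...,::-1])
E
```

```text
top 254 228 [253.99357955 227.88350416]
top 369 259 [368.92177074 259.47483433]
scene 273 252 [272.52754925 251.68146338]
scene 360 182 [360.20653267 181.81561865]
```

View pics/f2.png

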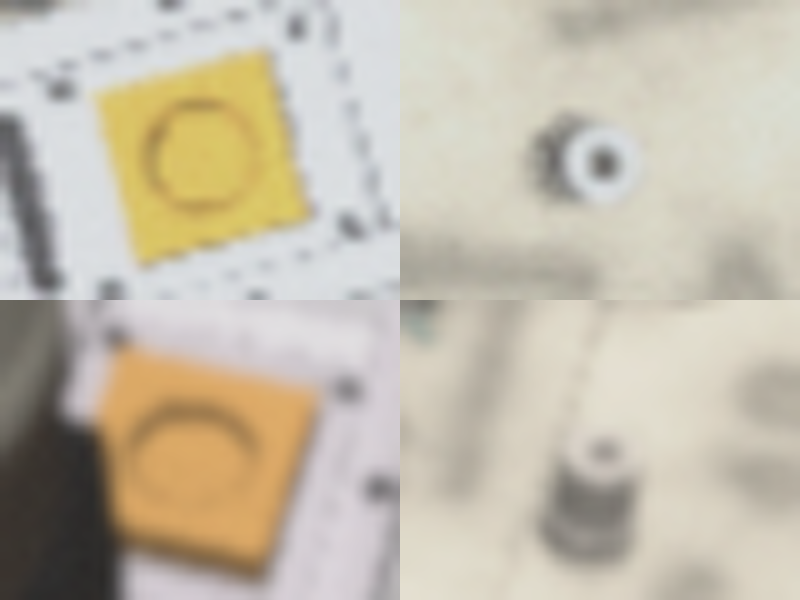

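The bore centre is at top px (253.8,228.0) and scene px (272.0,252.0). The bush's top centre is at top px (368.8,259.7) and scene px (360.0,181.7).

```bash
python3 - <<'E'
from h import *
p=np.load('t4.npy');q=np.load('s4.npy')
print("nest",ray('top',253.8,228.0,.029),ray('scene',272.0,252.0,.029))
print("bush",ray('top',368.8,259.7,.030),ray('scene',360.0,181.7,.030))
# brass block by colour, top view
h=cv2.cvtColor(p,cv2.COLOR_RGB2HSV);m=cv2.inRange(h,(15,90,100),(32,255,255));m[:210]=0;m[250:]=0;m[:,:235]=0;m[:,272:]=0
r=cv2.minAreaRect(np.argwhere(m>0)[:,::-1].astype(np.float32));w=ray('top',*r[0],.029);print("block top",r,w)
N=world([-.078,0,0]);print(press(w))
plan([.4195,-.2205,.12],90)
E
```

```text
nest [0.50652385 0.0718456  0.029     ] [0.50739995 0.07263609 0.029     ]
bush [ 0.41893924 -0.21966424  0.03      ] [ 0.42010116 -0.22013159  0.03      ]
block top ((253.8235626220703, 228.2941436767578), (16.97749137878418, 16.97749137878418), 75.96376037597656) [0.50576514 0.07179704 0.029     ]
[-0.07871031 -0.00089358  0.029     ]
now [0.4427 0.2836 0.1151] rot [0.0006 0.0011 0.0962] d [ 0.0716 -0.4996 -0.0053] |d| 0.505 F [-0.15  0.6  -0.76] w 0.0847 t 25.12 j [ 0.57  0.34 -0.08  1.14 -0.    0.47]
```

```bash
python3 -m jog '0,0,0.17,0.018,-0.045,0,0.085
0,0,0.34,0.036,-0.09,0,0.085
0,0,0.51,0.054,-0.135,0,0.085
0,0,0.68,0.07,-0.178,0,0.085
0,0,0.85,0.08,-0.222,0,0.085
0,0,1.02,0.09,-0.266,0,0.085
0,0,1.19,0.099,-0.31,0,0.085
0,0,1.36,0.107,-0.355,0,0.085
0,0,1.405,0.107,-0.355,0,0.085'
python3 -c "
from h import *
plan([.4195,-.2199,.06],15)"
```

```text
clock: 26.25
eef_pos: [0.3682, -0.0825, 0.113]
tool_rot: [0.612, 0.791, -0.001, -0.002]
ft_force: [-0.8, 0.2, 0.2]
grip_width: 0.085
grasp_force: 0.0
now [ 0.3682 -0.0825  0.113 ] rot [-0.0036 -0.0012 -0.0079] d [-0.146   0.0153  0.0527] |d| 0.156 F [-0.78  0.16  0.2 ] w 0.085 t 26.25 j [-0.22  0.07 -0.44  1.06 -0.    1.1 ]
```

```bash
python3 -m jog '0,0,0,-0.05,0.005,0.01,0.085
0,0,0,-0.1,0.01,0.03,0.085
0,0,0,-0.146,0.0153,0.05,0.085
0,0,0,-0.146,0.0153,0.05,0.085
0,0,0,-0.146,0.0153,0.05,0.085'
python3 -c "
from h import *
plan([.4195,-.2199,-.022],15)"
```

```text
clock: 26.88
eef_pos: [0.421, -0.2161, 0.0631]
tool_rot: [0.609, 0.793, -0.0, -0.002]
ft_force: [-0.6, 0.2, 0.1]
grip_width: 0.0848
grasp_force: 0.0
now [ 0.421  -0.2161  0.0631] rot [-0.0031 -0.0033 -0.0002] d [-0.0035 -0.0021  0.0851] |d| 0.085 F [-0.63  0.21  0.12] w 0.0848 t 26.88 j [-0.47  0.3  -0.29  0.98  0.    0.83]
```

```bash
python3 -m jog '0,0,0,-0.0025,-0.0015,0.01,0.085
0,0,0,-0.0025,-0.0015,0.04,0.085
0,0,0,-0.0025,-0.0015,0.065,0.085
0,0,0,-0.0025,-0.0015,0.065,0.085
0,0,0,-0.0025,-0.0015,0.065,0.085'
python3 -c "
from h import *
plan([.4195,-.2199,-.022],15)"
```

```text
clock: 27.5
eef_pos: [0.4224, -0.2198, 0.0005]
tool_rot: [0.608, 0.794, 0.0, 0.001]
ft_force: [0.2, -0.0, 0.7]
grip_width: 0.085
grasp_force: 0.0
now [ 0.4224 -0.2198  0.0005] rot [0.0008 0.0008 0.0011] d [ 0.0007 -0.0029  0.0225] |d| 0.023 F [ 0.2  -0.    0.66] w 0.085 t 27.5 j [-0.48  0.38 -0.37  0.82 -0.    0.83]
```

```bash
python3 -m jog '0,0,0,0.0007,-0.0029,0.012,0.085
0,0,0,0.0007,-0.0029,0.0225,0.085
0,0,0,0.0007,-0.0029,0.0225,0.085
0,0,0,0.0007,-0.0029,0.0225,0.0
0,0,0,0.0007,-0.0029,0.0225,0
0,0,0,0.0007,-0.0029,0.0225,0
0,0,0,0.0007,-0.0029,0.0225,0
0,0,0,0.0007,-0.0029,0.0225,0
0,0,0,0.0007,-0.0029,0.0225,0'
python3 -m jog '0,0,0,0,0,0,0.05
0,0,0,0,0,0,0.05
0,0,0,0,0,0,0.05'
```

```text
clock: 28.62
eef_pos: [0.4194, -0.2203, -0.0223]
tool_rot: [0.609, 0.793, 0.0, 0.001]
ft_force: [-1.0, -0.5, 5.2]
grip_width: 0.0223
grasp_force: 58.8
clock: 29.0
eef_pos: [0.4187, -0.2199, -0.0231]
tool_rot: [0.609, 0.793, -0.0, -0.0]
ft_force: [0.3, 0.3, -0.0]
grip_width: 0.0501
grasp_force: 0.0
```

```bash
python3 -m jog '0,0,0.18,0,0,-0.002,0.05
0,0,0.36,0,0,-0.002,0.05
0,0,0.54,0,0,-0.002,0.05
0,0,0.72,0,0,-0.002,0.05
0,0,0.9,0,0,-0.002,0.05
0,0,1.08,0,0,-0.002,0.05
0,0,1.26,0,0,-0.002,0.05
0,0,1.44,0,0,-0.002,0.05
0,0,1.571,0,0,-0.002,0.05
0,0,1.571,0,0,-0.002,0.05'
python3 -m jog '0,0,0,0,0,0,0.05
0,0,0,0,0,0,0
0,0,0,0,0,0,0
0,0,0,0,0,0,0
0,0,0,0,0,0,0
0,0,0,0,0,0,0'
```

```text
clock: 30.25
eef_pos: [0.4189, -0.22, -0.0209]
tool_rot: [0.991, 0.131, -0.0, -0.0]
ft_force: [0.2, 0.2, -0.6]
grip_width: 0.05
grasp_force: 0.0
clock: 31.0
eef_pos: [0.4192, -0.2202, -0.0205]
tool_rot: [0.991, 0.131, 0.0, 0.0]
ft_force: [-0.3, 1.0, 5.2]
grip_width: 0.0217
grasp_force: 58.8
```

The bush is gripped and centred both ways. I lift it, then carry it round the press head while turning the fingers back to the press axes.

```bash
python3 -m jog '0,0,0,0,0,-0.03,0
0,0,0,0,0,-0.08,0
0,0,0,0,0,-0.11,0
0,0,0,0,0,-0.11,0'
python3 -m jog '0,0,-0.17,-0.003,-0.037,0,0
0,0,-0.34,-0.006,-0.074,0,0
0,0,-0.51,-0.009,-0.111,0,0
0,0,-0.68,-0.011,-0.148,0,0
0,0,-0.85,0.01,-0.178,0,0
0,0,-1.02,0.031,-0.209,0,0
0,0,-1.19,0.052,-0.24,0,0
0,0,-1.36,0.074,-0.27,0,0
0,0,-1.5,0.074,-0.27,0,0
0,0,-1.571,0.074,-0.27,0,0'
python3 -c "
from h import *
plan([.5068,.0722,.08],15)"
```

```text
clock: 31.5
eef_pos: [0.4209, -0.2211, 0.0914]
tool_rot: [0.991, 0.131, 0.002, 0.002]
ft_force: [1.4, 0.1, -1.0]
grip_width: 0.0215
grasp_force: 58.8
clock: 32.75
eef_pos: [0.4192, 0.0603, 0.0873]
tool_rot: [0.607, 0.795, -0.001, -0.001]
ft_force: [0.2, 0.6, -0.6]
grip_width: 0.0219
grasp_force: 58.7
now [0.4192 0.0603 0.0873] rot [-0.0036 -0.0004  0.0045] d [-0.0116  0.0876  0.007 ] |d| 0.089 F [ 0.19  0.63 -0.62] w 0.0219 t 32.75 j [ 0.14  0.18 -0.38  1.01 -0.    1.45]
```

```bash
python3 -m jog '0,0,0.004,-0.006,0.045,0,0
0,0,0.004,-0.0116,0.0876,0,0
0,0,0.004,-0.0116,0.0876,0.03,0
0,0,0.004,-0.0116,0.0876,0.06,0
0,0,0.004,-0.0116,0.0876,0.06,0
0,0,0.004,-0.0116,0.0876,0.06,0'
python3 - <<'E'
from h import *
plan([.5068,.0722,.015],15);o=get_obs()
# where does the camera see the bush and the nest block now (scene view)
q,d=imaging.camera('scene');X=cloud('scene',d);e=o['eef_pos']
k=(np.hypot(X[...,0]-e[0],X[...,1]-e[1])<.016)&(X[...,2]>.03)&(X[...,2]<.07)
print("bush pts",k.sum(),X[k].min(0).round(4),X[k].max(0).round(4))
h=cv2.cvtColor(q,cv2.COLOR_RGB2HSV);m=cv2.inRange(h,(8,90,90),(32,255,255))>0;Y=press(X);m&=(abs(Y[...,1])<.03)&(Y[...,0]<-.04)&(Y[...,0]>-.12)&(X[...,2]<.035)&(X[...,2]>.024)
print("block",m.sum(),Y[m].min(0),Y[m].max(0))
cv2.imwrite('pics/x.png',q[...,::-1])
E
```

```text
clock: 33.5
eef_pos: [0.508, 0.0713, 0.0291]
tool_rot: [0.61, 0.792, -0.0, -0.0]
ft_force: [-0.1, -0.5, -0.1]
grip_width: 0.022
grasp_force: 58.9
now [0.508  0.0713 0.0291] rot [-0.0008 -0.     -0.0037] d [ 0.0011 -0.0009  0.0141] |d| 0.014 F [-0.11 -0.52 -0.14] w 0.022 t 33.5 j [ 0.14  0.41 -0.24  0.93 -0.    1.45]
bush pts 74 [0.4922 0.0571 0.03  ] [0.5238 0.0845 0.0698]
block 237 [-0.10196942 -0.02096301  0.02402196] [-0.05835808  0.02413858  0.03425292]
```

```bash
python3 -m jog '0,0,-0.002,0.001,-0.0009,0.008,0
0,0,-0.002,0.001,-0.0009,0.016,0
0,0,-0.002,0.001,-0.0009,0.016,0
0,0,-0.002,0.001,-0.0009,0.016,0'
python3 -m jog '0,0,0,0,0,0.001,0
0,0,0,0,0,0.002,0
0,0,0,0,0,0.003,0'
python3 -m jog '0,0,0,0,0,0.001,0
0,0,0,0,0,0.002,0'
```

```text
clock: 34.05
eef_pos: [0.5071, 0.0721, 0.0132]
tool_rot: [0.61, 0.793, -0.0, 0.0]
ft_force: [0.5, -0.6, 0.0]
grip_width: 0.0216
grasp_force: 58.9
clock: 34.42
eef_pos: [0.5071, 0.0721, 0.0102]
tool_rot: [0.609, 0.793, 0.0, 0.0]
ft_force: [0.6, 0.4, -0.7]
grip_width: 0.0221
grasp_force: 58.9
clock: 34.67
eef_pos: [0.507, 0.0721, 0.0081]
tool_rot: [0.609, 0.793, -0.0, -0.0]
ft_force: [-0.7, 0.5, -0.7]
grip_width: 0.0218
grasp_force: 58.9
```

```bash
python3 -m jog '0,0,0,0,0,0.001,0
0,0,0,0,0,0.002,0'| grep -E "eef|ft"
```

```text
eef_pos: [0.5071, 0.0721, 0.0061]
ft_force: [0.3, 0.4, 0.1]
```

```bash
python3 -m jog '0,0,0,0,0,0.001,0
0,0,0,0,0,0.0015,0'| grep -E "eef|ft"
```

```text
eef_pos: [0.507, 0.0721, 0.0046]
ft_force: [0.2, -0.4, 0.9]
```

The bush bottom is already below the rim, inside the bore, with no force. I continue.

```bash
python3 -m jog '0,0,0,0,0,0.001,0
0,0,0,0,0,0.002,0'| grep -E "eef|ft"
```

```text
eef_pos: [0.5071, 0.0721, 0.0027]
ft_force: [-0.2, 0.7, -0.0]
```

```bash
python3 -m jog '0,0,0,0,0,0.0008,0'| grep -E "eef|ft"
```

```text
eef_pos: [0.507, 0.0721, 0.0018]
ft_force: [-0.8, 0.5, 0.3]
```

```bash
python3 -m jog '0,0,0,0,0,0.0008,0'| grep -E "eef|ft"
```

```text
eef_pos: [0.5071, 0.0721, 0.0015]
ft_force: [-2.7, -0.3, 7.5]
```

It seated exactly at the predicted height. I release and retreat.

```bash
python3 -m jog '0,0,0,0,0,-0.0006,0.04
0,0,0,0,0,-0.0006,0.04
0,0,0,0,0,-0.0006,0.04
0,0,0,0,0,-0.0006,0.04'
python3 -m jog '0,0,0,0,0,-0.01,0.04
0,0,0,0,0,-0.03,0.04
0,0,0,0,0,-0.07,0.085
0,0,0,0,0,-0.12,0.085
0,0,0,0,0,-0.15,0.085'
python3 -m jog '0,0,0,0.05,-0.04,0,0.085
0,0,0,0.1,-0.08,0,0.085
0,0,0,0.1,-0.12,0,0.085
0,0,0,0.1,-0.16,0,0.085
0,0,0,0.1,-0.18,0,0.085
0,0,0,0.1,-0.18,0,0.085'
python3 - <<'E'
from h import *
p,d=imaging.camera('top');W=cloud('top',d);X=press(W)*1000
for z0,z1,nm in((24,33,'block'),(42,60,'bush')):
    k=(X[...,2]>z0)&(X[...,2]<z1)&(abs(X[...,1])<32)&(X[...,0]<-50)&(X[...,0]>-115)
    print(nm,k.sum(),X[k].min(0).round(1),X[k].max(0).round(1),np.median(X[k],0).round(1))
h=cv2.cvtColor(p,cv2.COLOR_RGB2HSV);red=((h[...,0]<8)|(h[...,0]>172))&(h[...,1]>120)&(h[...,2]>70);red[:,:150]=0;red[:,200:]=0;red[:220]=0
c=np.argwhere(red)[:,::-1].astype(np.float32);print("hook",cv2.minAreaRect(c),np.median(W[red],0))
a=cv2.imread('pics/top0.png')[...,::-1]
for nm,(u,v) in{'tin':(279,161),'tally':(203,180),'marker':(166,180),'short':(409,253)}.items():
    print(nm,np.abs(a[v-18:v+18,u-28:u+28].astype(int)-p[v-18:v+18,u-28:u+28]).mean().round(2))
E
```

```text
clock: 36.17
eef_pos: [0.5071, 0.0721, 0.0017]
tool_rot: [0.609, 0.793, -0.0, -0.0]
ft_force: [0.1, 0.0, 0.3]
grip_width: 0.0396
grasp_force: 0.0
clock: 36.8
eef_pos: [0.5083, 0.0723, 0.1552]
tool_rot: [0.609, 0.793, 0.002, 0.002]
ft_force: [1.4, 0.7, 0.1]
grip_width: 0.0847
grasp_force: 0.0
clock: 37.55
eef_pos: [0.3067, 0.1223, 0.1524]
tool_rot: [0.609, 0.793, 0.001, 0.0]
ft_force: [0.6, 0.4, 0.6]
grip_width: 0.085
grasp_force: 0.0
block 243 [-108.2  -23.4   24.2] [-55.   27.7  32.9] [-78.2  -1.   28.7]
bush 48 [-88.6  -9.9  49. ] [-68.8   9.2  56.2] [-78.   -0.6  51.9]
hook ((172.4199981689453, 255.05999755859375), (34.43690872192383, 8.231931686401367), 84.0938491821289) [0.44212249 0.28215629 0.02758806]
tin 2.59
tally 2.53
marker 2.54
short 2.62
```

```bash
python3 -c "
from workcell import workorder
print(workorder.job_done())"
```

```text
the job is handed in; nothing more can be done
None
```

I handed the job in at about 38 s of the 72 s allowed. The hook drew the slide out and held it at an estimated 7 N against the stop screw. It then went back flat on the bench, the tall bush is fully seated and centred in the nest, and the images show no bystander moved. The verdict isn't shown to me.

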